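Size oranges over the sizing bars of a produce grader in a zoo diet kitchen

ROBOT

A 7-joint arm with a two-finger parallel gripper is mounted at the origin on the work surface. World frame = base frame: x ahead of the robot, y to its left, z up, the work surface at z = 0. Lengths are in m, angles in rad, forces in N, time in s.
With the tool pointing down it reaches from about 0.4 to 0.75 m from the base axis. Payload 19.5 kg.
Tool frame: the origin (TCP) lies at the very end of the fingers, on their centre line; the grasp point (between the pads) lies 19 mm behind it (env.tcp_to_grasp is the distance from the TCP to the grasp point, in m); z points along the fingers, x is the direction in which the jaws open and shut, and the axes are right-handed (so a half turn about z gives the same grasp; the last joint's range is limited). The gripper opens to 85 mm and grips with 20 to 120 N. Pads are 22 mm wide; open, the fingers measure 114 mm over their backs; the gripper's body (76 mm by 85 mm) begins 54 mm behind the grasp point. The pads swing forward as they close: fully open they stand 13 mm farther back than shut.
Start: joints at [-1.342, 0.707, -0.028, 1.485, 0.022, 0.951, -0.075], TCP at [0.154, 0.554, 0.231] pointing down, gripper open.
Joint ranges: [-2.71, 2.71], [-0.32, 2.16], [-1.57, 1.52], [0, 2.45], [-1.46, 4.6], [0, 2.02], [-2.83, 2.83]. Speed limits (rad/s): [1.89, 1.89, 2.57, 2.57, 3.01, 3.01, 3.01].

INTERFACE

Orientations are given as a unit quaternion [w, x, y, z].
In Python, from plant import env gives the robot as it stands.
- The arm moves only by the shell command python3 -m handwheel 'ROWS' [FORCE]. ROWS is a JSON object of lists of equal length, an entry for each row: "slide": the shift along the tool's x, y, z in mm, a list of three; "roll": the turn about the tool's z in rad; "hand": the finger opening in mm, from 0 to 85.4. A call has 1 to 8 rows; each row is the pose to reach, as a shift and turn from the pose commanded when the call began, along the tool's axes at that moment; what a row does not reach only later rows make up. A row lasts 1/10 s, in which the tool goes at most 50 mm and 8.59 degrees, less where a joint would pass 70% of its speed; a pose out of reach is approached as far as the arm can. A call with a gripper value outside its range is refused whole. The fingers move at their own pace and stop on an object; FORCE is the grip in N (left out, the last holds). Time passes only in rows, so rows that repeat a pose let the fingers close. It gives the time, the measured TCP pose, the force and the opening at its end, in the units of the state.
- env.get_obs(): the state, without advancing time (a new reading comes with each control period).
- env.get_image(name): name is "side" or "top"; returns a dict with "color" (480x640x3 uint8, blue, green, red), "z_map" (480x640 float32, m along the optical axis (not along the pixel's ray), 0 where there is no reading), "fx", "fy", "cx", "cy" (pixels), "T" (4x4, takes a point from camera to world coordinates). Camera axes: x right, y down, z forward; pixel columns grow to the right and rows downward; lengths in m; the calibration is good to about 2 mm. A picture is of the moment at which its call begins.
- env.finish_job(): hands the job in, once; it reports no verdict.
Trained networks look in a picture, given as the dict that the camera call returned (one of the last four; its "shot" number tells which), for a name from the list of things; names that differ only in an ending like _2 or _b are one class to them, and where a whole thing is asked for, a point or a joint stands for the part that bears it (a point fixed in the world has none). Each returns a list of dicts, best first, with "conf" (0 to 1); they miss things now and then, are a little off and sometimes report something else, mostly with a low value. They report only what shows in the picture. A call takes as long as a camera call. They do not tell look-alikes from the thing itself.
- env.spot_in(label, picture): "box" ([left, top, right, bottom] in pixels, round what is visible of it).
- env.cut_out(label, picture): "pixels" (480x640 bool, what is visible of it) and "box" ([left, top, right, bottom] in pixels, round what is visible of it).
The state is a dict: "time": time; "q": joint angles; "joint_velocities": joint speeds; "joint_efforts": joint torques, N m; "position": TCP position; "ee_rot": TCP orientation; "force": force on the tool from outside, world axes, zero at the start; "torque": the same for the moment, N m; "gripper_width": finger opening in m.
Only numpy, scipy, OpenCV 4.12 (cv2) and the standard library are available. Lean on these libraries where they do the work, as an engineer would, in place of code of your own. Each camera call takes 0.05 s, during which the arm holds its last target.

TASK

Push the grader's catch tray fully home. Then carry the steel pan by its black handle to the head of the grader and tip it there, beneath the over-shelf but without striking it, so that the three oranges roll out of its spout onto the infeed and each drops through the sizing bars into the tray bin for its own size; do not touch the oranges with the gripper. Finally set the empty pan down flat on the blue board, let go, and leave everything else on the table where it stands.

Things in the scene. Friction and masses are not known exactly. Their poses are not given: they have to be found in the camera images.
- grader_frame (a point): the fixed produce grader, a steel and aluminium sizing ramp 110 mm wide (x), 345 mm long (y). This point: at table height under the middle of its bars. Axes: y uphill to the infeed end, x away from the tray handle's side, z up. An orange rolls down two bars between fences (40 mm above the bars) till the gap is wider than itself, and drops into the bin below
- bars_top (a point): upper end of the two sizing bars, midway between them, 130 mm uphill (+y) of grader_frame, 136 mm high; same axes. The bars fall 12 degrees to 78 mm high at y = -130 mm. Gap: 52 mm for y = +118 to +50 mm, 64 mm for +36 to -36 mm, 77 mm below -49 mm (y from grader_frame)
- infeed (a point): point on the infeed apron's surface, 170 mm uphill (+y) of grader_frame, 156 mm above the table; same axes. The apron falls 15 degrees towards -y, from y = +205 mm (165 mm high, open edge) to +127 mm (144 mm high). Its side fences, tops 190 mm high, narrow from 136 mm apart at the upper edge to 78 mm at the lower end (110 mm apart here)
- tray (a joint): catch tray under the bars, sliding along the grader's x: 0 = fully home, positive = pulled out towards -x (m, at most 0.08). It moves with about 2 N of friction, stays where left and has a solid stop at 0
- tray_handle (a point): centre of the tray's bar handle, 34 mm above the table: a round bar 110 mm long along the grader's y, 35 mm in front of the white front panel (264 mm long, 5 to 59 mm high). Same axes as grader_frame; with the tray home it lies 96 mm from grader_frame towards -x. Push handle or panel towards +x
- bin_small (a point): floor centre of the tray bin under the 52 mm gap (uphill bin); bins are 99 mm (x) by 82 mm (y) inside, walls 53 mm high; same axes as grader_frame
- bin_medium (a point): floor centre of the tray bin under the 64 mm gap (middle bin), same size and axes
- bin_large (a point): floor centre of the tray bin under the 77 mm gap (downhill bin), same size and axes
- pan_handle (a point): centre of the black handle bar of the loose steel pan (0.3 kg empty); axes of the pan: -y to the spout, x across, z up. Bar 22 mm thick along y, 18 mm high, 80 mm long along x, centre 110 mm above the pan's underside, on a strap at each side wall; 97 mm free between it and the floor. Trough below: 84 mm wide (78 inside), floor 4 mm, walls 50 mm high, tail wall 103 mm behind the handle
- pan_lip (a point): middle of the pan's pouring lip, at its underside; 122 mm from the handle towards -y and 97 mm lower; same axes. The last 37 mm of floor before it slope up 20 degrees, so one orange leaves when the pan is tipped, tail up, by about 20 degrees; a full row begins to push the front one out from about 15 degrees
- orange_small_center (a point): centre of the small orange, a ball 46 mm across, 55 g, lying in the pan; the three lie in one row along the pan, in any order
- orange_medium_center (a point): centre of the medium orange, a ball 58 mm across, 105 g, in the pan
- orange_large_center (a point): centre of the large orange, a ball 70 mm across, 180 g, in the pan
- board: blue cutting board fixed on the table, 200 mm (x) by 290 mm (y), 12 mm thick, origin at the centre of its underside; the pan starts on it. It lies to the robot's left or right, the scale taking the other side
- shelf: steel over-shelf fixed beside the infeed, axes about as the grader's. Origin: at table height under the middle of its front edge (-y). Board 300 mm along x (150 each side), y = 0 to +230 mm, underside 370 mm above the table (brackets 358 mm, y above 100 mm), tubs on top to 505 mm; two uprights at y = +212 mm, open at front and ends. Front edge 115 to 130 mm beyond the infeed's upper edge
- scale: low bench scale with steel platform, fixed, about 200 x 190 mm, 65 mm high, origin at the centre of its underside; leave alone
- tub: clear round tub with red lid on the scale, 110 mm across, 76 mm high, origin under its centre; leave alone
- bottle: yellow squeeze bottle, 56 mm across, 165 mm high, origin under its centre; leave alone
- carton: white and blue drinks carton, 62 mm square, about 165 mm high, origin under its centre; leave alone
- bowl: green bowl, 100 mm across, 45 mm high, origin under its centre; leave alone
- jar: amber jar with white cap, 70 mm across, 100 mm high, origin under its centre; leave alone
- pepper: red bell pepper, 84 mm across, 98 mm high with its stalk, origin under its centre; leave alone
There are look-alikes about, which are no part of the job. Leave any green or white look-alike of the part that bears orange_medium_center alone.

How it is judged:
By the outcome, as a careful person would: the job done as asked, in the order asked, and still so for the second after the job is handed in, with the robot touching nothing.
It also fails if it takes over 72 s, if anything falls off the work surface, if the arm or the gripper's body presses on something with over 40 N, if the wrist force passes 120 N, or if a joint passes its speed limit or range.

## Working session

There is one attempt and no reset: what is moved stays moved. The work goes in short steps, Python scripts to look and compute and a shell command to move; the robot and the scene stay as the last step left them, time stands still between calls to the robot, and variables do not carry over. Pictures are saved under pics/ and viewed, and the job is handed in when it is done.

```bash
ls -la; mkdir -p pics; cat > h.py <<'E'
import numpy as np, cv2, json
from plant import env
def save(n,im): cv2.imwrite('pics/'+n+'.png',im)
E
python3 - <<'E'
from h import *
o=env.get_obs()
for k,v in o.items(): print(k,np.round(v,3))
for n in ("side","top"):
    p=env.get_image(n); save(n+'0',p['color']); print(n,p['fx'],p['cx'],p['cy'],np.round(p['T'],3).tolist(),p['shot'])
    np.savez(n+'0.npz',**{k:v for k,v in p.items()})
    for l in ["tray_handle","pan_handle","orange_medium_center","orange_small_center","orange_large_center","board","shelf","scale","tub","bottle","carton","bowl","jar","pepper","grader_frame"]:
        try: print(l,[(np.round(d['box']).astype(int).tolist(),round(d['conf'],2)) for d in env.spot_in(l,p)])
        except Exception as e: print(l,'ERR',e)
E
```

```text
total 12
drwxr-xr-x  3 agent agent 4096 Dec  7 14:34 .
drwxr-xr-x 23 root  root  4096 Dec  7 14:34 ..
drwxr-xr-x  2 agent agent 4096 Dec  7 14:34 pics
time 0.0
q [-1.342  0.707 -0.028  1.485  0.022  0.951 -0.075]
joint_velocities [ 0.002 -0.     0.002 -0.001  0.001 -0.001 -0.   ]
joint_efforts [-0.0000e+00 -8.8322e+01  1.2350e+00 -2.3617e+01  1.7000e-02  7.0000e-03
  0.0000e+00]
position [0.154 0.554 0.231]
ee_rot [ 0.     0.796  0.605 -0.   ]
force [-0.018 -0.763 -0.352]
torque [0.037 0.028 0.005]
gripper_width 0.085
side 479.1501922039606 321.3279319807007 234.08226215058818 [[-0.08, -0.792, 0.606, -0.274], [-0.997, 0.059, -0.055, 0.053], [0.008, -0.608, -0.794, 1.132], [0.0, 0.0, 0.0, 1.0]] 1
tray_handle [([268, 210, 360, 256], 0.62)]
pan_handle [([210, 261, 234, 279], 0.53)]
orange_medium_center [([159, 346, 184, 367], 0.57), ([391, 206, 425, 237], 0.16)]
orange_small_center [([67, 48, 185, 186], 0.48)]
orange_large_center [([128, 262, 246, 333], 0.41), ([268, 213, 360, 256], 0.29)]
board [([127, 263, 246, 334], 0.94), ([238, 164, 361, 256], 0.49)]
shelf [([68, 46, 185, 185], 0.8
[... 1047 characters left out ...]
er [([260, 169, 372, 239], 0.7), ([125, 275, 154, 302], 0.61), ([186, 259, 210, 286], 0.47)]
board [([258, 172, 370, 241], 0.38)]
shelf [([2, 0, 118, 217], 0.55)]
scale [([420, 224, 516, 319], 0.6), ([260, 169, 371, 238], 0.19)]
tub [([457, 252, 514, 301], 0.97), ([120, 250, 227, 310], 0.16)]
bottle [([249, 241, 277, 263], 0.69), ([258, 169, 372, 239], 0.64)]
carton [([408, 119, 452, 168], 0.82), ([113, 239, 231, 321], 0.38)]
bowl [([414, 174, 456, 214], 0.8), ([456, 252, 515, 304], 0.62), ([305, 106, 333, 139], 0.35)]
jar [([305, 105, 332, 140], 0.94), ([455, 252, 514, 303], 0.65)]
pepper [([365, 244, 399, 277], 0.9), ([261, 172, 371, 238], 0.72)]
grader_frame [([216, 127, 375, 238], 0.76)]
```

View pics/side0.png

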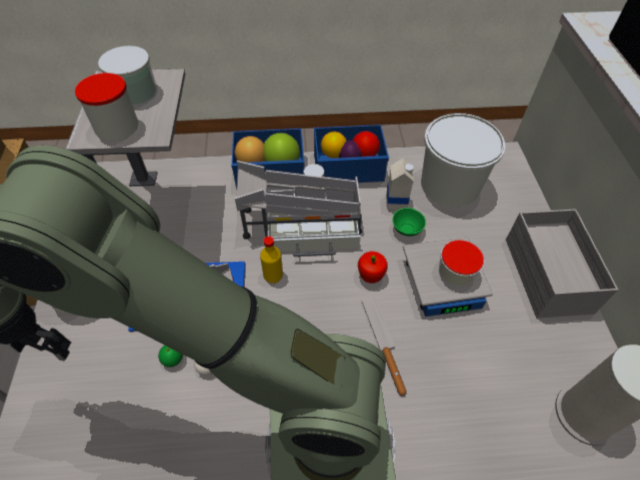

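View pics/top0.png

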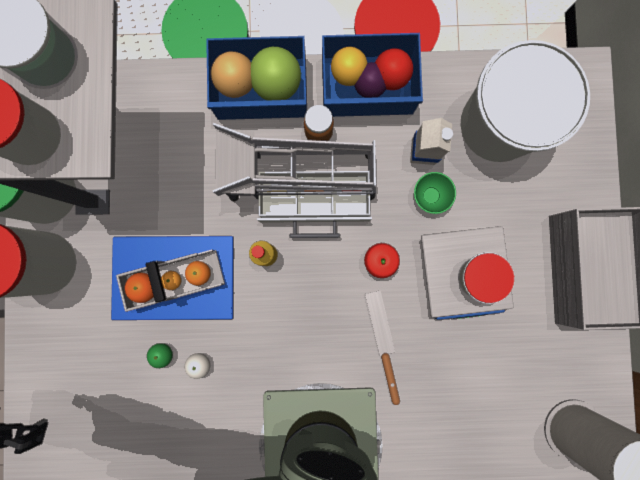

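```bash
python3 - <<'E'
from h import *
a=cv2.imread('pics/top0.png'); save('topz',cv2.resize(a[90:340,100:400],None,fx=2.66,fy=2.4,interpolation=3)); 
a=cv2.imread('pics/side0.png'); save('sidez',cv2.resize(a[140:360,120:400],None,fx=2.7,fy=2.7,interpolation=3))
E
```

```text
(no output)
```

View pics/topz.png

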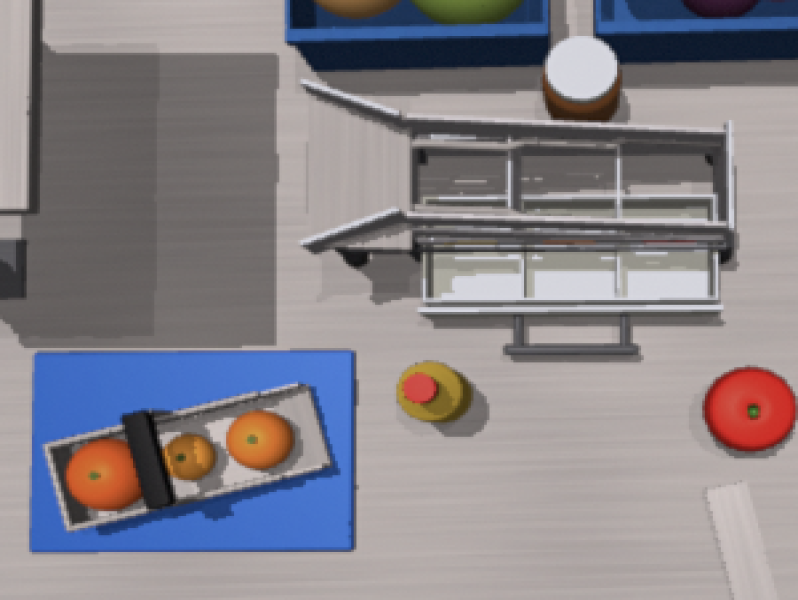

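View pics/sidez.png

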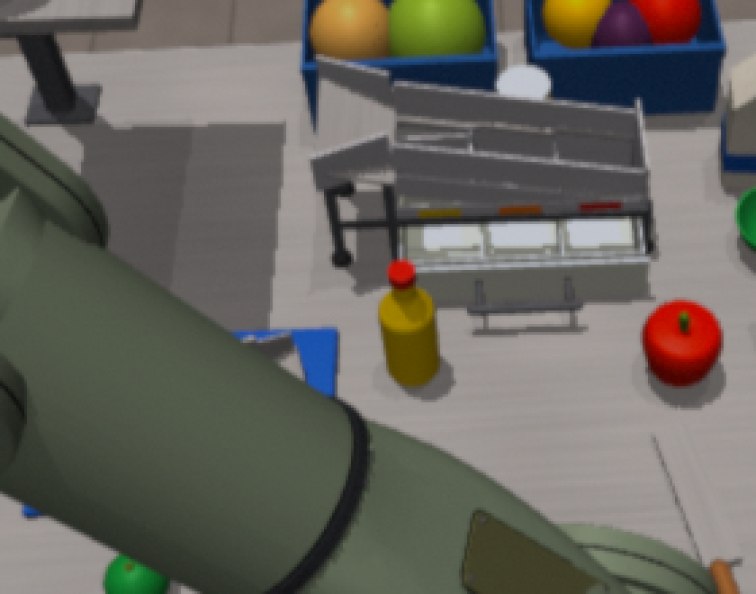

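```bash
cat >> h.py <<'E'
def cloud(p):
    z=p['z_map']; v,u=np.mgrid[0:480,0:640]
    P=np.stack([(u-p['cx'])/p['fx']*z,(v-p['cy'])/p['fy']*z,z,np.ones_like(z)],-1)@np.array(p['T']).T
    P=P[...,:3].copy(); P[z==0]=np.nan; return P
def ray(p,u,v,h):
    T=np.array(p['T']); d=T[:3,:3]@np.array([(u-p['cx'])/p['fx'],(v-p['cy'])/p['fy'],1]); c=T[:3,3]
    return c+d*(h-c[2])/d[2]
E
python3 - <<'E'
from h import *
p=dict(np.load('top0.npz')); C=cloud(p)
def P(*uv): 
    for u,v in uv: print((u,v),np.round(C[v,u],3))
print('table',); P((400,400),(240,340),(600,400))
print('board'); P((116,240),(230,240),(230,316),(116,316))
print('fence rows')
for c in (215,220,235,250,258,262,280,300,320,340,360,370):
    col=C[120:250,c]; s=''
    for v in range(120,246,3): s+=f'{int(1000*C[v,c,2]) if C[v,c,2]==C[v,c,2] else -1} '
    print(c,s)
print('pan');
for c in range(114,232,6):
    print(c,[int(1000*C[v,c,2]) if C[v,c,2]==C[v,c,2] else -1 for v in range(246,318,4)])
print('shelf'); P((112,100),(112,170),(60,100),(95,195),(113,10))
E
```

```text
table
(400, 400) [ 0.099 -0.194 -0.003]
(240, 340) [0.252 0.184 0.001]
(600, 400) [ 0.086 -0.669  0.001]
board
(116, 240) [0.499 0.472 0.015]
(230, 240) [0.491 0.202 0.01 ]
(230, 316) [0.31  0.205 0.007]
(116, 316) [0.318 0.476 0.01 ]
fence rows
215 -1 189 177 0 -2 0 -2 -1 0 0 0 -5 -3 2 -1 -1 -1 -3 0 0 -4 3 -1 190 181 -1 -1 -4 -2 -2 -6 0 -1 -2 0 -2 -4 -1 -2 10 12 12 
220 -3 -2 189 167 161 161 163 159 163 161 163 163 159 162 161 160 163 161 163 161 162 164 160 185 163 -2 0 -2 1 -2 0 -1 3 -1 -4 1 -2 -2 0 10 16 15 
235 -1 -3 1 -3 190 166 157 156 156 153 152 156 150 152 151 153 152 156 154 157 154 190 164 152 154 58 11 1 2 -1 1 -1 -1 -1 0 2 0 4 -1 -2 -2 -2 
250 -3 0 -2 0 145 147 182 163 146 144 148 143 143 143 144 147 145 142 147 174 166 145 143 144 145 -2 -2 -1 0 0 0 -2 -2 0 4 0 0 2 7 0 0 3 
258 1 -1 3 0 -1 -1 170 160 132 84 137 43 20 0 0 -2 -3 -2 0 137 167 137 124 84 42 44 9 0 1 -3 -1 -1 0 61 0 0 1 1 0 0 -1 113 
262 -4 -1 1 -1 1 2 168 153 134 81 136 17 1 2 2 2 1 -2 44 132 169 139 124 83 13 14 17 14 16 16 17 17 41 58 10 1 0 0 1 0 97 112 
280 0 0 3 -1 3 0 2 155 129 82 122 14 -1 0 2 1 0 0
[... 1630 characters left out ...]
, 12, 14, 14, 10, 16]
192 [9, 15, 65, 15, 55, 67, 73, 74, 67, 62, 18, 17, 10, 9, 12, 12, 5, 10]
198 [11, 12, 53, 15, 57, 71, 70, 73, 70, 65, 14, 64, 12, 5, 9, 10, -1, 8]
204 [11, 8, 17, 14, 42, 59, 60, 63, 57, 55, 13, 5, 10, 10, 14, 11, 11, 12]
210 [12, 54, 25, 22, 22, 24, 35, 43, 16, 15, 57, 10, 8, 12, 11, 10, 14, 11]
216 [12, 15, 29, 24, 24, 28, 27, 23, 23, 24, 28, 11, 8, 12, 14, 15, 8, 9]
222 [10, 10, 12, 13, 13, 12, 11, 24, 28, 28, 11, 9, 10, 8, 11, 9, 12, 10]
228 [14, 11, 13, 10, 11, 9, 10, 10, 11, 12, 9, 11, 11, 11, 14, 10, 8, 12]
shelf
(112, 100) [0.698 0.32  0.386]
(112, 170) [0.584 0.323 0.38 ]
(60, 100) [0.7   0.405 0.385]
(95, 195) [0.608 0.521 0.017]
(113, 10) [0.849 0.318 0.386]
```

```bash
cat > meas.py <<'E'
from h import *
def pca(Q):
    Q=np.asarray(Q); m=Q.mean(0); w,V=np.linalg.eigh(np.cov((Q-m)[:,:2].T)); return m,V[:,1],np.sqrt(w)
def extent(Q,d):
    c=Q[:,:2]@d[:2]; return np.percentile(c,[0,1,99,100])
if __name__=='__main__':
    p=dict(np.load('top0.npz')); C=cloud(p); V,U=np.mgrid[0:480,0:640]
    def sel(u0,u1,v0,v1,z0,z1):
        m=(U>=u0)&(U<u1)&(V>=v0)&(V<v1)&(C[...,2]>z0)&(C[...,2]<z1); return C[m]
    H=sel(140,172,255,306,.122,.14); m,d,w=pca(H); print('handle',m.round(4),d.round(3),np.degrees(np.arctan2(d[1],d[0])).round(1),len(H),w*3.46)
    n=np.array([-d[1],d[0]]); print('ext',extent(H,d),extent(H,n))
    F=sel(258,374,208,228,.05,.064); m,d,w=pca(F); print('panel',m.round(4),d.round(4),len(F),w*3.46,extent(F,d)); 
    ga=np.degrees(np.arctan2(*(-np.sign(d[1])*d*[-1,1])[::-1])); print('dir deg',np.degrees(np.arctan2(d[1],d[0])))
    Hd=sel(285,345,228,242,.025,.045); m,d,w=pca(Hd); print('thandle',m.round(4),d.round(4),w*3.46,np.degrees(np.arctan2(d[1],d[0])))
    A=sel(216,256,124,196,.142,.17)
    # apron
    Q=A; 
    for _ in range(6):
        X=np.c_[Q[:,:2],np.ones(len(Q))]; k=np.linalg.lstsq(X,Q[:,2],rcond=None)[0]; r=A[:,2]-np.c_[A[:,:2],np.ones(len(A))]@k; Q=A[np.abs(r)<.005]
    print('apron plane',k,np.degrees(np.arctan(np.hypot(*k[:2]))),np.degrees(np.arctan2(k[1],k[0])),len(Q)); print('apron ext',Q.min(0),Q.max(0),np.percentile(Q,[2,98],axis=0))
    print('y where z=156', (0.156-k[2]-k[0]*.6)/k[1])
    F=sel(210,256,118,196,.18,.2); print('apron fences',F[:,1].max()); 
    for s,(a,b) in {'far':(118,152),'near':(170,196)}.items():
        G=sel(205,256,a,b,.178,.2); m,d,_=pca(G); i=G[:,1].argsort(); print(s,G[i[-6:]].mean(0).round(3),G[i[:6]].mean(0).round(3),np.degrees(np.arctan2(d[1],d[0])))
    for s,(a,b) in {'far':(136,160),'near':(176,194)}.items():
        # top fence ridge: per column max
        pts=[]
        for c in range(264,366,2):
            col=C[a:b,c]; j=np.nanargmax(col[:,2]); pts.append(col[j])
        pts=np.array(pts); m,d,_=pca(pts); print(s,m.round(4),np.degrees(np.arctan2(d[1],d[0])),pts[0].round(3),pts[-1].round(3))
    B=sel(100,245,230,330,.006,.018); print('board ext',np.percentile(B,[.5,50,99.5],axis=0).round(3))
    S=sel(0,118,0,200,.36,.4); print('shelf',np.percentile(S,[.5,99.5],axis=0).round(3))
    T=sel(0,118,0,300,.1,.6); i=T[:,1].argsort(); print(T[i[:5]])
E
python3 meas.py
```

```text
handle [0.3992 0.3406 0.1298] [-0.972 -0.235] -166.4 452 [0.02286751 0.08699414]
ext [-0.5119164  -0.51078107 -0.4254509  -0.42434958] [-0.24995973 -0.24950451 -0.22707555 -0.22683601]
panel [ 0.5372 -0.0021  0.0577] [0.0272 0.9996] 506 [0.01998399 0.26258636] [-0.11846821 -0.1138167   0.13972403  0.14288133]
dir deg 88.44393376218012
thandle [ 4.967e-01 -2.000e-04  3.750e-02] [0.0339 0.9994] [0.01771093 0.12414621] 88.05499361492217
apron plane [0.00335585 0.26535851 0.10864512] 14.862554269476243 89.2754497733185 2062
apron ext [0.57862787 0.12093291 0.14205632] [0.71670982 0.20082443 0.16844744] [[0.58212339 0.12377907 0.14300115]
 [0.71212664 0.19906687 0.16497511]]
y where z=156 0.17086834309648707
apron fences 0.2007211209796212
far [0.717 0.197 0.188] [0.688 0.125 0.185] 67.63075974539773
near [0.579 0.2   0.187] [0.606 0.128 0.186] 110.43126748754432
far [ 0.6876 -0.0076  0.1471] 88.99205481121993 [0.691 0.098 0.168] [ 0.687 -0.116  0.124]
near [ 0.6014 -0.0052  0.1477] 88.98722188755667 [0.602 0.099 0.17 ] [ 0.6   -0.113  0.126]
board ext [[0.305 0.197 0.006]
 [0.419 0.329 0.012]
 [0.506 0.485 0.018]]
shelf [[0.572 0.318 0.372]
 [0.867 0.499 0.399]]
[[0.84743518 0.31644807 0.38559764]
 [0.86626236 0.31645121 0.37373279]
 [0.82398594 0.31651296 0.38182287]
 [0.85789767 0.31658884 0.38517257]
 [0.86125158 0.31660118 0.37343049]]
```

```bash
python3 - <<'E'
from h import *
p=dict(np.load('top0.npz')); C=cloud(p)
for u,v in [(3,262),(10,262),(3,290),(20,262),(40,262),(3,190),(20,435),(600,250),(545,100)]: print((u,v),np.round(C[v,u],3))
s=dict(np.load('side0.npz')); D=cloud(s)
for u,v in [(75,300),(60,310),(130,60),(100,90),(150,110),(10,160)]: print((u,v),np.round(D[v,u],3))
E
python3 -m handwheel '{"slide":[[0,0,-50],[0,0,-100],[0,0,-150],[0,0,-200]],"roll":[0,0,0,0],"hand":[0,0,0,0]}' 40
```

```text
(3, 262) [0.445 0.606 0.219]
(10, 262) [0.445 0.593 0.217]
(3, 290) [0.391 0.604 0.221]
(20, 262) [0.444 0.573 0.218]
(40, 262) [0.446 0.574 0.15 ]
(3, 190) [0.587 0.606 0.22 ]
(20, 435) [0.142 0.515 0.308]
(600, 250) [ 0.44 -0.65  0.07]
(545, 100) [ 0.749 -0.486  0.187]
(75, 300) [0.02  0.307 0.65 ]
(60, 310) [0.379 0.674 0.017]
(130, 60) [0.767 0.415 0.484]
(100, 90) [0.629 0.451 0.502]
(150, 110) [0.701 0.385 0.389]
(10, 160) [ 1.071  1.059 -0.083]
time: 2.0
position: [0.1537, 0.5535, 0.4337]
ee_rot: [-0.0, 0.796, 0.605, 0.0]
force: [1.8, 0.1, -0.2]
gripper_width: 0.028
```

```bash
python3 -m handwheel '{"slide":[[0,0,-50],[0,0,-100],[0,0,-150],[0,0,-200],[0,0,-250],[0,0,-300],[0,0,-350],[0,0,-400]],"roll":[0,0,0,0,0,0,0,0],"hand":[0,0,0,0,0,0,0,0]}'; python3 -c "
from h import *
print(env.get_obs()['q'].round(3) if hasattr(env.get_obs()['q'],'round') else env.get_obs()['q'])"
```

```text
time: 2.8
position: [0.136, 0.4897, 0.6049]
ee_rot: [-0.012, 0.796, 0.605, 0.016]
force: [-0.8, 0.4, -0.4]
gripper_width: 0.0002
[-1.427  0.483  0.193  0.6   -0.101  2.024 -0.004]
```

```bash
python3 -m handwheel '{"slide":[[0,0,0],[0,0,0]],"roll":[0,0],"hand":[0,0]}'; python3 -m handwheel '{"slide":[[0,0,100],[0,0,100],[0,0,100],[0,0,100]],"roll":[0,0,0,0],"hand":[0,0,0,0]}'; python3 -c "
from h import *
print(env.get_obs()['q'])"
```

```text
time: 3.0
position: [0.1362, 0.4905, 0.6044]
ee_rot: [-0.012, 0.796, 0.605, 0.016]
force: [0.3, 0.3, 1.1]
gripper_width: -0.0003
time: 3.4
position: [0.1369, 0.4937, 0.5019]
ee_rot: [-0.011, 0.796, 0.605, 0.014]
force: [-0.4, 0.6, 0.4]
gripper_width: 0.0003
[-1.45897136  0.42245739  0.18695055  1.0821774  -0.07658962  1.60792395
  0.00645546]
```

```bash
cat >> h.py <<'E'
from scipy.spatial.transform import Rotation as Ro
def R():
    w,x,y,z=env.get_obs()['ee_rot']; return Ro.from_quat([x,y,z,w]).as_matrix()
def go(*targets,yaw=None):
    o=env.get_obs(); M=R(); print('t',round(float(o['time']),2),'pos',np.round(o['position'],4),'z',M[:,2].round(3),'xyaw',np.degrees(np.arctan2(M[1,0],M[0,0])).round(1),'q',np.round(o['q'],2),'F',np.round(o['force'],1),'w',round(float(o['gripper_width']),4))
    for t in targets: print(t,'slide',np.round(1000*M.T@(np.array(t)-o['position'])).astype(int).tolist())
    if yaw is not None: print('roll',round(float(-(np.radians(yaw)-np.arctan2(M[1,0],M[0,0]))),3))
E
python3 - <<'E'
from h import *
p=dict(np.load('top0.npz'))
print('bottle',ray(p,259,252,.165),'pepper',ray(p,382,260,.05),'jar',ray(p,319,118,.1))
go((.43,-.01,.3),(.43,-.01,.1),(.43,-.01,.022),yaw=0)
E
```

```text
bottle [0.45313562 0.11344719 0.165     ] pepper [ 0.43195405 -0.15572653  0.05      ] jar [ 0.75298959 -0.01925314  0.1       ]
t 3.4 pos [0.1369 0.4937 0.5019] z [ 0.01   0.034 -0.999] xyaw 74.5 q [-1.46  0.42  0.19  1.08 -0.08  1.61  0.01] F [-0.4  0.6  0.4] w 0.0003
(0.43, -0.01, 0.3) slide [-414, 417, 187]
(0.43, -0.01, 0.1) slide [-421, 417, 387]
(0.43, -0.01, 0.022) slide [-424, 417, 465]
roll 1.3
```

```bash
python3 -c "
from h import *
go((.42,.28,.36))"

```

```text
t 3.4 pos [0.1369 0.4937 0.5019] z [ 0.01   0.034 -0.999] xyaw 74.5 q [-1.46  0.42  0.19  1.08 -0.08  1.61  0.01] F [-0.4  0.6  0.4] w 0.0003
(0.42, 0.28, 0.36) slide [-135, 330, 137]
```

```bash
python3 -m handwheel '{"slide":[[-17,41,17],[-34,82,34],[-50,124,51],[-67,165,68],[-84,206,86],[-101,248,103],[-118,289,120],[-135,330,137]],"roll":[0.1,0.2,0.3,0.4,0.5,0.6,0.7,0.8],"hand":[0,0,0,0,0,0,0,0]}'; python3 -c "
from h import *
go((.43,-.01,.25),(.43,-.01,.12),yaw=0)"

```

```text
time: 4.2
position: [0.423, 0.2812, 0.3629]
ee_rot: [-0.018, 0.969, 0.246, 0.011]
force: [0.2, 0.5, 0.1]
gripper_width: -0.0003
t 4.2 pos [0.423  0.2812 0.3629] z [ 0.012  0.041 -0.999] xyaw 28.4 q [-0.87  0.48  0.41  1.51 -0.24  1.16  0.09] F [0.2 0.5 0.1] w -0.0003
(0.43, -0.01, 0.25) slide [-136, 263, 101]
(0.43, -0.01, 0.12) slide [-140, 267, 231]
roll 0.496
```

```bash
python3 -m handwheel '{"slide":[[-23,44,10],[-45,88,20],[-68,132,40],[-91,175,60],[-114,219,80],[-136,263,101],[-138,265,150],[-140,267,200]],"roll":[0.1,0.2,0.3,0.4,0.5,0.5,0.5,0.5],"hand":[0,0,0,0,0,0,0,0]}'; python3 -c "
from h import *
go((.43,-.01,.024),(.53,-.01,.024),(.57,-.01,.024),yaw=0)"

```

```text
time: 5.0
position: [0.4308, -0.013, 0.1565]
ee_rot: [-0.02, 1.0, -0.001, 0.008]
force: [3.1, 0.2, -1.6]
gripper_width: -0.0001
t 5.0 pos [ 0.4308 -0.013   0.1565] z [ 0.015  0.04  -0.999] xyaw -0.1 q [-0.19  0.66  0.31  2.1  -0.55  0.45  0.55] F [ 3.1  0.2 -1.6] w -0.0001
(0.43, -0.01, 0.024) slide [-3, 2, 132]
(0.53, -0.01, 0.024) slide [97, 2, 134]
(0.57, -0.01, 0.024) slide [137, 2, 135]
roll -0.002
```

```bash
python3 -m handwheel '{"slide":[[0,2,50],[0,2,100],[0,2,132],[20,2,132],[40,2,133],[55,2,133],[70,2,134],[82,2,134]],"roll":[0,0,0,0,0,0,0,0],"hand":[0,0,0,0,0,0,0,0]}'; python3 -c "
from h import *
go()"; python3 -m handwheel '{"slide":[[6,0,0],[12,0,0],[16,0,0]],"roll":[0,0,0],"hand":[0,0,0]}'; python3 -c "
from h import *
go()"

```

```text
time: 5.8
position: [0.5145, -0.0074, 0.0239]
ee_rot: [-0.021, 1.0, 0.0, 0.006]
force: [-3.0, -0.7, 0.0]
gripper_width: -0.0001
t 5.8 pos [ 0.5145 -0.0074  0.0239] z [ 0.013  0.042 -0.999] xyaw 0.0 q [-0.13  0.98  0.2   1.89 -0.67  0.33  0.62] F [-3.  -0.7  0. ] w -0.0001
time: 6.1
position: [0.5283, -0.0077, 0.0241]
ee_rot: [-0.02, 1.0, 0.0, 0.006]
force: [-2.2, 0.9, -0.9]
gripper_width: -0.0002
t 6.1 pos [ 0.5283 -0.0077  0.0241] z [ 0.011  0.041 -0.999] xyaw -0.0 q [-0.14  0.99  0.23  1.84 -0.66  0.38  0.6 ] F [-2.2  0.9 -0.9] w -0.0002
```

Sliding friction is about 2–3 N; I keep going in small steps until the stop shows.

```bash
python3 -m handwheel '{"slide":[[3,0,0],[6,0,0]],"roll":[0,0],"hand":[0,0]}'; python3 -m handwheel '{"slide":[[3,0,0],[5,0,0]],"roll":[0,0],"hand":[0,0]}'

```

```text
time: 6.3
position: [0.5315, -0.0077, 0.0239]
ee_rot: [-0.021, 1.0, -0.0, 0.003]
force: [-24.9, -1.8, 6.5]
gripper_width: 0.0
time: 6.5
position: [0.5323, -0.0076, 0.0236]
ee_rot: [-0.021, 1.0, -0.0, -0.001]
force: [-49.3, -2.3, 25.6]
gripper_width: -0.0001
```

```bash
python3 -m handwheel '{"slide":[[-30,0,0],[-70,0,0],[-80,0,-50],[-80,0,-100],[-80,0,-150],[-80,0,-200],[-80,0,-230]],"roll":[0,0,0,0,-0.12,-0.24,-0.36],"hand":[0,0,0,0,0,0,0]}'; python3 - <<'E'
from h import *
p=env.get_image('top'); save('top1',p['color']); np.savez('top1.npz',**p)
C=cloud(p)
Q=C[170:226,256:376].reshape(-1,3); Q=Q[(Q[:,2]>.05)&(Q[:,2]<.064)&(Q[:,0]<.6)]; print('panel x',np.median(Q[:,0]),len(Q))
Q=C[190:245,280:350].reshape(-1,3); Q=Q[(Q[:,2]>.025)&(Q[:,2]<.045)&(Q[:,0]<.6)]; print('handle x',np.percentile(Q[:,0],[5,25,50,75]))
h=C[250:310,136:176].reshape(-1,3); h=h[(h[:,2]>.122)&(h[:,2]<.14)]; print('panh',h.mean(0),len(h))
go((.399,.341,.3),(.399,.341,.2),(.399,.341,.105),yaw=103.6)
E
```

```text
time: 7.2
position: [0.4564, -0.0177, 0.2568]
ee_rot: [-0.018, 0.983, 0.181, 0.011]
force: [0.4, 1.0, -1.0]
gripper_width: 0.0002
panel x 0.5876036655506782 239
handle x [0.54848036 0.55794873 0.57443047 0.5848448 ]
panh [0.3988844  0.34052039 0.12971591] 455
t 7.25 pos [ 0.4575 -0.0181  0.2597] z [ 0.019  0.039 -0.999] xyaw 21.3 q [-0.25  0.52  0.42  1.87 -0.34  0.8   0.72] F [-1.4 -1.7  5.2] w -0.0001
(0.399, 0.341, 0.3) slide [77, -357, -27]
(0.399, 0.341, 0.2) slide [74, -354, 73]
(0.399, 0.341, 0.105) slide [71, -351, 168]
roll -1.436
```

View pics/top1.png

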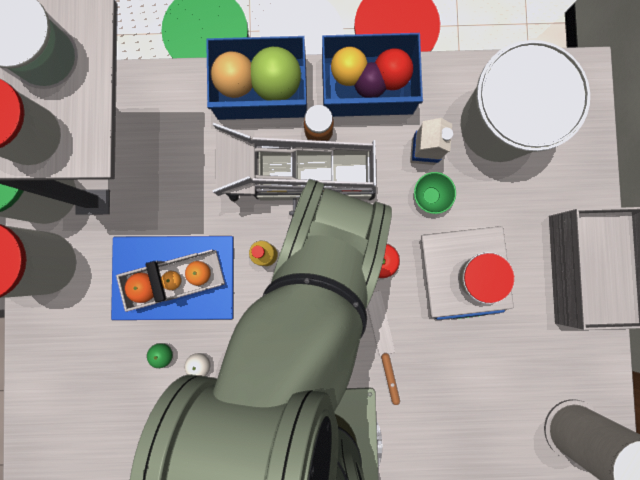

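Tray is home: the bins lie under the bars (260–370, 150–185) and the front panel is hidden at the grader's edge. The candidates for the oranges are the three in the pan (138,290), (171,280) and (199,273), the green (160,355) and white (197,366) look-alikes on the table, and fruit in the crates. Only the row in the pan fits, as the enlarged crop showed. I'll grip the pan first with the tool vertical, to turn it on the board.

```bash
python3 -m handwheel '{"slide":[[10,-45,-27],[20,-90,-27],[30,-135,-27],[40,-180,-27],[50,-225,-27],[60,-270,-27],[68,-315,-27],[77,-357,-27]],"roll":[-0.13,-0.26,-0.39,-0.52,-0.65,-0.78,-0.91,-1.04],"hand":[10,20,30,40,50,60,70,70]}'; python3 - <<'E'
from h import *
go((.399,.3405,.3),(.399,.3405,.2),(.399,.3405,.105),yaw=103.6)
E
```

```text
time: 8.05
position: [0.4013, 0.3449, 0.2944]
ee_rot: [-0.012, 0.763, 0.646, 0.017]
force: [0.1, -2.1, -0.2]
gripper_width: 0.07
t 8.05 pos [0.4013 0.3449 0.2944] z [ 0.011  0.041 -0.999] xyaw 80.5 q [-0.85  0.55  0.16  1.59 -0.13  0.98  0.77] F [ 0.1 -2.1 -0.2] w 0.07
(0.399, 0.3405, 0.3) slide [-4, -1, -6]
(0.399, 0.3405, 0.2) slide [-9, -2, 94]
(0.399, 0.3405, 0.105) slide [-13, -2, 189]
roll -0.403
```

```bash
python3 -m handwheel '{"slide":[[-5,-1,20],[-7,-2,50],[-8,-2,80],[-9,-2,94],[-9,-2,94]],"roll":[-0.14,-0.28,-0.4,-0.4,-0.4],"hand":[70,70,70,70,70]}'; python3 - <<'E'
from h import *
go((.399,.3405,.15),(.399,.3405,.105),yaw=103.6)
E
```

```text
time: 8.55
position: [0.3992, 0.3374, 0.1984]
ee_rot: [-0.008, 0.622, 0.783, 0.018]
force: [0.2, -0.2, 0.5]
gripper_width: 0.0697
t 8.55 pos [0.3992 0.3374 0.1984] z [ 0.009  0.038 -0.999] xyaw 103.1 q [-0.76  0.66  0.03  1.76 -0.06  0.69  1.1 ] F [ 0.2 -0.2  0.5] w 0.0697
(0.399, 0.3405, 0.15) slide [1, 0, 49]
(0.399, 0.3405, 0.105) slide [0, -1, 93]
roll -0.009
```

```bash
python3 -m handwheel '{"slide":[[1,0,49],[1,0,93],[1,0,93]],"roll":[0,0,0],"hand":[60,60,60]}'; python3 -m handwheel '{"slide":[[0,0,0],[0,0,0],[0,0,0],[0,0,0],[0,0,0]],"roll":[0,0,0,0,0],"hand":[10,10,10,10,10]}' 80;  python3 - <<'E'
from h import *
go()
p=env.get_image('side'); save('side2',p['color'][200:380,80:320].repeat(3,0).repeat(3,1))
E
```

```text
time: 8.85
position: [0.3992, 0.3419, 0.1039]
ee_rot: [-0.009, 0.622, 0.783, 0.016]
force: [-0.8, -0.3, 2.1]
gripper_width: 0.0601
time: 9.35
position: [0.4012, 0.3434, 0.1095]
ee_rot: [-0.008, 0.621, 0.783, 0.021]
force: [-3.1, -1.1, 21.2]
gripper_width: 0.0205
t 9.35 pos [0.4012 0.3434 0.1095] z [ 0.014  0.043 -0.999] xyaw 103.2 q [-0.76  0.81  0.01  1.83 -0.07  0.46  1.1 ] F [-3.1 -1.1 21.2] w 0.0205
```

View pics/side2.png

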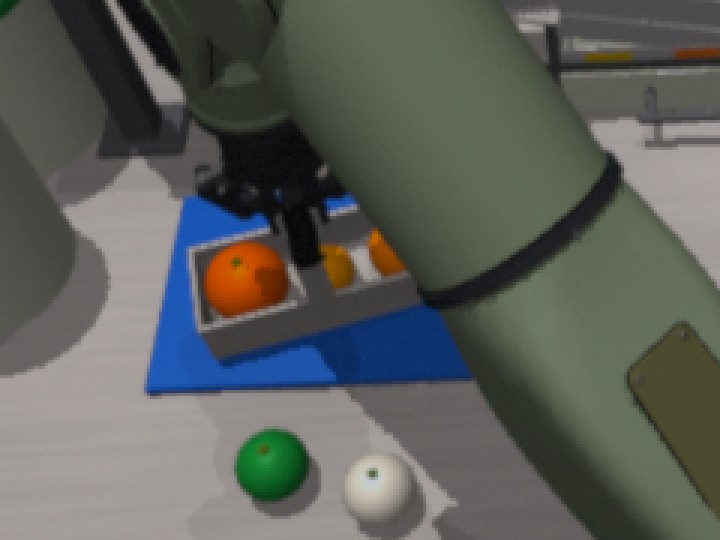

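```bash
python3 -m handwheel '{"slide":[[0,0,-15],[0,0,-30],[0,0,-30],[0,0,-30],[0,0,-30],[0,0,-30],[0,0,-30]],"roll":[0,0,-0.1,-0.22,-0.34,-0.46,-0.5],"hand":[10,10,10,10,10,10,10]}'; python3 - <<'E'
from h import *
go()
p=env.get_image('top'); save('top3',p['color'][200:340,80:280].repeat(4,0).repeat(4,1))
E
```

```text
time: 10.1
position: [0.4003, 0.3414, 0.138]
ee_rot: [-0.003, 0.407, 0.913, 0.021]
force: [-0.3, -0.5, -6.8]
gripper_width: 0.0203
t 10.1 pos [0.4003 0.3414 0.138 ] z [ 0.012  0.04  -0.999] xyaw 132.0 q [-0.69  0.76 -0.12  1.81  0.12  0.54  1.43] F [-0.3 -0.5 -6.8] w 0.0203
```

View pics/top3.png

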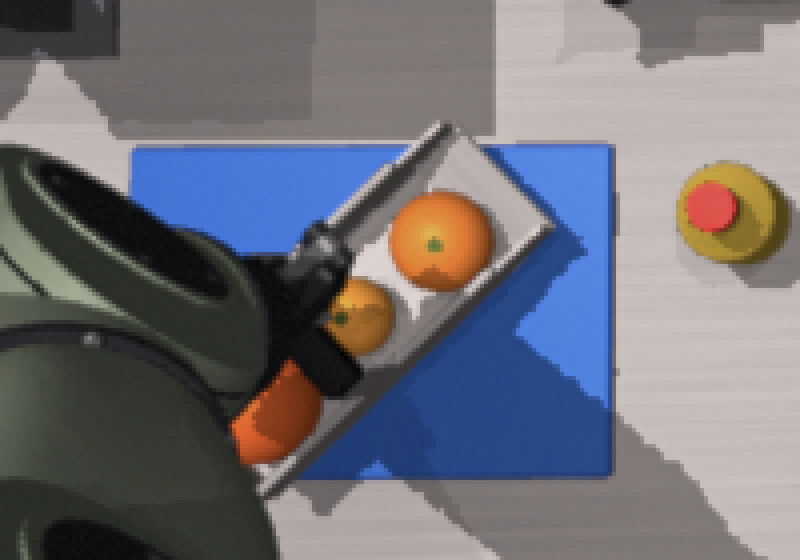

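```bash
python3 -m handwheel '{"slide":[[0,0,15],[0,0,25],[0,0,30],[0,0,30]],"roll":[0,0,0,0],"hand":[10,10,10,10]}'; python3 -m handwheel '{"slide":[[0,0,0],[0,0,0],[0,0,0],[0,0,-40],[0,0,-90],[0,0,-140],[0,0,-190],[0,0,-240]],"roll":[0,0,0,0,0,0,0,0],"hand":[65,65,65,65,65,65,65,65]}';  python3 - <<'E'
from h import *
go((.4,.39,.65),(.36,.35,.65))
E
```

```text
time: 10.55
position: [0.4015, 0.3436, 0.1082]
ee_rot: [-0.002, 0.409, 0.912, 0.022]
force: [3.5, 0.1, 11.0]
gripper_width: 0.0205
time: 11.35
position: [0.3972, 0.3327, 0.3491]
ee_rot: [-0.003, 0.409, 0.912, 0.021]
force: [1.2, 1.2, -0.7]
gripper_width: 0.065
t 11.35 pos [0.3972 0.3327 0.3491] z [ 0.011  0.04  -0.999] xyaw 131.8 q [-0.65  0.48 -0.16  1.5   0.06  1.13  1.48] F [ 1.2  1.2 -0.7] w 0.065
(0.4, 0.39, 0.65) slide [48, 51, -298]
(0.36, 0.35, 0.65) slide [45, -6, -300]
```

```bash
python3 -m handwheel '{"slide":[[0,0,-1500],[0,0,-1500],[0,0,-1500],[0,0,-1500],[0,0,-1500],[0,0,-1500],[0,0,-1500],[0,0,-1500]],"roll":[0,0,0,0,0,0,0,0],"hand":[65,65,65,65,65,65,65,65]}';  python3 - <<'E'
from h import *
go()
E
```

```text
time: 12.15
position: [0.37, 0.3002, 0.6312]
ee_rot: [0.006, 0.408, 0.912, 0.038]
force: [-1.0, 0.1, 0.4]
gripper_width: 0.0652
t 12.15 pos [0.37   0.3002 0.6312] z [ 0.042  0.065 -0.997] xyaw 131.8 q [-0.8   0.4   0.16  0.65 -0.1   2.02  1.6 ] F [-1.   0.1  0.4] w 0.0652
```

```bash
python3 -m handwheel '{"slide":[[0,0,-1500],[0,0,-1500],[0,0,-1500],[0,0,-1500]],"roll":[0,0,0,0],"hand":[65,65,65,65]}';  python3 - <<'E'
from h import *
go()
E
```

```text
time: 12.55
position: [0.323, 0.2596, 0.6648]
ee_rot: [0.014, 0.408, 0.911, 0.055]
force: [0.1, -0.1, 0.2]
gripper_width: 0.0654
t 12.55 pos [0.323  0.2596 0.6648] z [ 0.07   0.089 -0.994] xyaw 131.8 q [-0.84  0.26  0.19  0.75 -0.09  2.02  1.6 ] F [ 0.1 -0.1  0.2] w 0.0654
```

```bash
python3 -m handwheel '{"slide":[[0,1200,-1500],[0,1200,-1500],[0,1200,-1500],[0,1200,-1500]],"roll":[0,0,0,0],"hand":[65,65,65,65]}';  python3 - <<'E'
from h import *
go()
E
```

```text
time: 12.95
position: [0.3605, 0.2959, 0.6616]
ee_rot: [0.022, 0.408, 0.91, 0.073]
force: [0.8, 0.1, -0.7]
gripper_width: 0.0649
t 12.95 pos [0.3605 0.2959 0.6616] z [ 0.1    0.115 -0.988] xyaw 131.8 q [-0.81  0.36  0.18  0.61 -0.1   2.02  1.59] F [ 0.8  0.1 -0.7] w 0.0649
```

```bash
python3 -m handwheel '{"slide":[[0,600,-1500]],"roll":[0],"hand":[65]}' >/dev/null; python3 -m handwheel '{"slide":[[0,600,-1500]],"roll":[0],"hand":[65]}'>/dev/null;  python3 - <<'E'
from h import *
go()
E
python3 -m handwheel '{"slide":[[0,4000,-9000],[0,4000,-9000]],"roll":[0,0],"hand":[65,65]}';  python3 - <<'E'
from h import *
go()
E
```

```text
t 13.15 pos [0.3572 0.2934 0.6866] z [ 0.153  0.159 -0.975] xyaw 131.8 q [-0.82  0.33  0.19  0.57 -0.11  2.02  1.59] F [ 0.4 -1.4  0. ] w 0.0651
time: 13.35
position: [0.3519, 0.2894, 0.7035]
ee_rot: [0.047, 0.406, 0.904, 0.124]
force: [0.8, -0.2, -1.2]
gripper_width: 0.0651
t 13.35 pos [0.3519 0.2894 0.7035] z [ 0.186  0.187 -0.965] xyaw 131.7 q [-0.83  0.31  0.21  0.55 -0.11  2.02  1.59] F [ 0.8 -0.2 -1.2] w 0.0651
```

```bash
for i in 1 2 3 4; do python3 -m handwheel '{"slide":[[0,600,-1500]],"roll":[0],"hand":[65]}' >/dev/null; done; python3 - <<'E'
from h import *
go()
E
```

```text
t 13.75 pos [0.3335 0.2742 0.7532] z [ 0.28   0.267 -0.922] xyaw 131.7 q [-0.87  0.24  0.26  0.49 -0.12  2.02  1.59] F [ 0.6  0.5 -0.1] w 0.0652
```

```bash
for i in 1 2 3 4 5; do python3 -m handwheel '{"slide":[[0,600,-1500]],"roll":[0],"hand":[65]}' >/dev/null; done; python3 - <<'E'
from h import *
go()
E
```

```text
t 14.25 pos [0.2959 0.2419 0.8145] z [ 0.39   0.36  -0.848] xyaw 131.6 q [-1.01  0.13  0.4   0.44 -0.13  2.02  1.58] F [0.4 0.4 0.5] w 0.0649
```

```bash
python3 - <<'E'
from h import *
for al in (32,36):
  t=np.array([np.sin(np.radians(al))*np.cos(np.radians(42.7)),np.sin(np.radians(al))*np.sin(np.radians(42.7)),-np.cos(np.radians(al))])
  for yaw0 in (42.3,):
    for phi in (0,.2,.4,.5,.6,.7,.8,.9,1.0,1.1,1.2):
      P=(Ro.from_rotvec(t*phi)*Ro.from_euler('z',yaw0,degrees=True)).as_matrix()
      u=P[2]; y=P[:,1]
      print(al,phi,'pour deg',np.degrees(np.arcsin(y[2])).round(1),'side',np.degrees(np.arcsin(P[2,0])).round(1),'heading yaw',(np.degrees(np.arctan2(y[1],y[0]))-90).round(1))
E
```

```text
32 0 pour deg 0.0 side 0.0 heading yaw 42.3
32 0.2 pour deg 6.0 side -0.6 heading yaw 32.5
32 0.4 pour deg 11.9 side -2.1 heading yaw 22.6
32 0.5 pour deg 14.7 side -3.3 heading yaw 17.4
32 0.6 pour deg 17.4 side -4.6 heading yaw 12.2
32 0.7 pour deg 19.9 side -6.2 heading yaw 6.7
32 0.8 pour deg 22.3 side -8.0 heading yaw 1.1
32 0.9 pour deg 24.5 side -10.0 heading yaw -4.6
32 1.0 pour deg 26.4 side -12.1 heading yaw -10.6
32 1.1 pour deg 28.1 side -14.4 heading yaw -16.8
32 1.2 pour deg 29.5 side -16.9 heading yaw -23.1
36 0 pour deg 0.0 side 0.0 heading yaw 42.3
36 0.2 pour deg 6.7 side -0.6 heading yaw 33.0
36 0.4 pour deg 13.2 side -2.2 heading yaw 23.4
36 0.5 pour deg 16.3 side -3.5 heading yaw 18.4
36 0.6 pour deg 19.3 side -4.9 heading yaw 13.3
36 0.7 pour deg 22.2 side -6.6 heading yaw 8.0
36 0.8 pour deg 24.9 side -8.5 heading yaw 2.5
36 0.9 pour deg 27.3 side -10.6 heading yaw -3.3
36 1.0 pour deg 29.5 side -12.8 heading yaw -9.3
36 1.1 pour deg 31.5 side -15.3 heading yaw -15.6
36 1.2 pour deg 33.1 side -17.9 heading yaw -22.1
```

```bash
for i in 1 2; do python3 -m handwheel '{"slide":[[0,600,-1500]],"roll":[0],"hand":[65]}' >/dev/null; done; python3 - <<'E'
from h import *
p=env.get_image('top'); save('top4',p['color'][200:340,80:280].repeat(4,0).repeat(4,1)); np.savez('top4.npz',**p)
C=cloud(p); h=C[230:330,110:210].reshape(-1,3); h=h[(h[:,2]>.122)&(h[:,2]<.14)]
from meas import pca
m,d,w=pca(h); print('handle',m.round(4),np.degrees(np.arctan2(d[1],d[0])),w*3.46,len(h))
go()
E
```

```text
handle [0.3994 0.3387 0.1298] -138.4090725190464 [0.02278043 0.08799512] 452
t 14.5 pos [0.2762 0.2236 0.8396] z [ 0.434  0.398 -0.808] xyaw 131.6 q [-1.17  0.08  0.56  0.42 -0.12  2.02  1.58] F [-1.6 -2.6  2.2] w 0.065
```

View pics/top4.png

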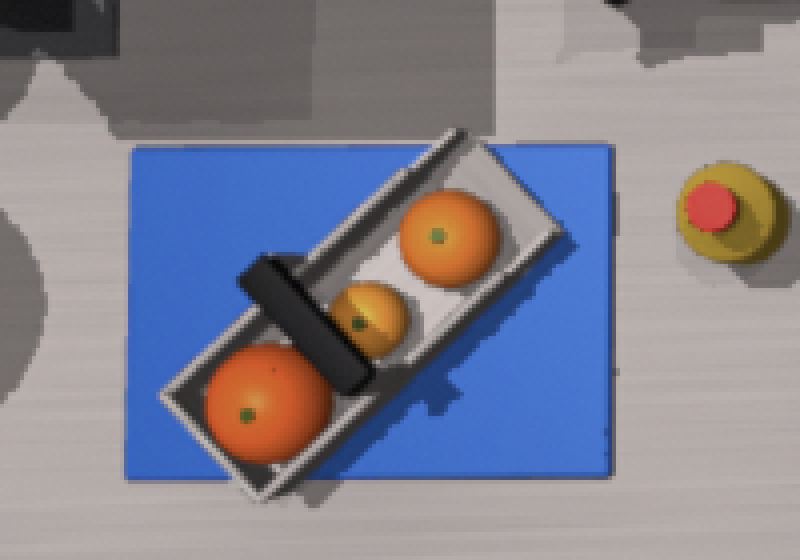

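```bash
python3 - <<'E'
from h import *
t=R()[:,2]; g=np.array([.3994,.3387,.121]); T=g+.019*t
go(T-.35*t,T-.12*t,T)
E
```

```text
t 14.5 pos [0.2762 0.2236 0.8396] z [ 0.434  0.398 -0.808] xyaw 131.6 q [-1.17  0.08  0.56  0.42 -0.12  2.02  1.58] F [-1.6 -2.6  2.2] w 0.065
[0.25588642 0.20679746 0.3885193 ] slide [-5, -287, 349]
[0.35560885 0.29845179 0.20262976] slide [-5, -287, 579]
[0.40763794 0.34627144 0.10564391] slide [-5, -287, 699]
```

```bash
python3 -m handwheel '{"slide":[[0,-22,44],[-1,-44,88],[-1,-66,132],[-2,-88,176],[-2,-110,220],[-3,-132,264],[-3,-154,308],[-3,-174,350]],"roll":[0,0,0,0,0,0,0,0],"hand":[65,65,65,65,65,65,65,65]}'; python3 - <<'E'
from h import *
t=R()[:,2]; g=np.array([.3994,.3387,.121]); T=g+.019*t
go(T-.12*t,T)
E
```

```text
time: 15.3
position: [0.3119, 0.2568, 0.55]
ee_rot: [0.12, 0.392, 0.868, 0.282]
force: [2.4, 2.9, -0.5]
gripper_width: 0.0651
t 15.3 pos [0.3119 0.2568 0.55  ] z [ 0.428  0.395 -0.812] xyaw 131.6 q [-1.45 -0.18  0.49  1.81  0.25  0.89  1.26] F [ 2.4  2.9 -0.5] w 0.0651
[0.35613022 0.29876236 0.20305919] slide [-3, -153, 317]
[0.40753986 0.34621302 0.10556312] slide [-3, -153, 437]
```

```bash
python3 -m handwheel '{"slide":[[0,-20,40],[-1,-40,80],[-1,-60,124],[-2,-80,168],[-2,-102,212],[-3,-124,256],[-3,-142,296],[-3,-153,317]],"roll":[0,0,0,0,0,0,0,0],"hand":[65,65,65,65,65,65,65,65]}'; python3 - <<'E'
from h import *
t=R()[:,2]; g=np.array([.3994,.3387,.121]); T=g+.019*t
go(T-.12*t,T-.05*t,T)
E
```

```text
time: 16.1
position: [0.353, 0.3012, 0.3146]
ee_rot: [0.111, 0.394, 0.874, 0.263]
force: [0.1, 1.0, 0.5]
gripper_width: 0.0648
t 16.1 pos [0.353  0.3012 0.3146] z [ 0.401  0.371 -0.837] xyaw 131.6 q [-0.84  0.26  0.07  2.3  -0.77 -0.    2.29] F [0.1 1.  0.5] w 0.0648
[0.35886496 0.301228   0.2055799 ] slide [-5, -56, 94]
[0.38695855 0.32719869 0.14696017] slide [-5, -56, 164]
[0.4070254  0.34574919 0.10508893] slide [-5, -56, 214]
```

```bash
python3 -m handwheel '{"slide":[[0,-15,15],[-2,-30,35],[-4,-45,55],[-5,-56,75],[-5,-56,94],[-5,-56,94],[-5,-56,94],[-5,-56,94]],"roll":[0,0,0,0,0,0,0,0],"hand":[65,65,65,65,65,65,65,65]}'; python3 - <<'E'
from h import *
t=R()[:,2]; g=np.array([.3994,.3387,.121]); T=g+.019*t
go(T-.12*t,T-.05*t,T)
E
```

```text
time: 16.9
position: [0.3811, 0.3172, 0.2733]
ee_rot: [0.099, 0.395, 0.883, 0.236]
force: [-1.1, 1.0, -0.3]
gripper_width: 0.0649
t 16.9 pos [0.3811 0.3172 0.2733] z [ 0.36   0.338 -0.87 ] xyaw 132.0 q [-0.77  0.39  0.01  2.23 -1.28  0.    2.83] F [-1.1  1.  -0.3] w 0.0649
[0.36303459 0.30457775 0.20883068] slide [2, -51, 45]
[0.38823834 0.32822683 0.14795793] slide [2, -51, 115]
[0.40624102 0.34511904 0.1044774 ] slide [2, -51, 165]
```

```bash
python3 -m handwheel '{"slide":[[0,15,-30],[0,30,-55],[0,50,-87],[0,50,-87],[0,50,-87],[0,50,-87],[0,50,-87],[0,50,-87]],"roll":[0.13,0.27,0.41,0.55,0.69,0.83,0.97,1.1],"hand":[65,65,65,65,65,65,65,65]}'; python3 -c "
from h import *
go(yaw=-48.4)"
python3 -m handwheel '{"slide":[[0,0,0],[0,0,0],[0,0,0],[0,0,0],[0,0,0],[0,0,0],[0,0,0],[0,0,0]],"roll":[0.14,0.28,0.42,0.56,0.7,0.84,0.98,1.12],"hand":[65,65,65,65,65,65,65,65]}'; python3 -c "
from h import *
go(yaw=-48.4)"
```

```text
time: 17.7
position: [0.382, 0.3163, 0.374]
ee_rot: [0.0, 0.7, 0.666, 0.258]
force: [-0.3, 1.1, -0.6]
gripper_width: 0.0647
t 17.7 pos [0.382  0.3163 0.374 ] z [ 0.361  0.343 -0.867] xyaw 91.3 q [-1.48  0.37  1.09  2.03 -0.91  0.58  1.71] F [-0.3  1.1 -0.6] w 0.0647
roll 2.438
time: 18.5
position: [0.382, 0.316, 0.3735]
ee_rot: [-0.136, 0.947, 0.193, 0.218]
force: [-0.1, 0.5, 0.0]
gripper_width: 0.065
t 18.5 pos [0.382  0.316  0.3735] z [ 0.361  0.342 -0.868] xyaw 20.2 q [-1.56  0.51  1.39  2.04 -1.12  0.8   0.83] F [-0.1  0.5  0. ] w 0.065
roll 1.197
```

```bash
python3 -m handwheel '{"slide":[[0,0,0],[0,0,0],[0,0,0],[0,0,0],[0,0,0],[0,0,0],[0,0,0],[0,0,0]],"roll":[0.12,0.24,0.36,0.48,0.6,0.72,0.84,0.92],"hand":[65,65,65,65,65,65,65,65]}'; python3 -c "
from h import *
print(R().round(3))
t=R()[:,2]; g=np.array([.3994,.3387,.121]); T=g+.019*t
go(T-.12*t,T-.05*t,T)"
```

```text
time: 19.3
position: [0.382, 0.3159, 0.3734]
ee_rot: [-0.219, 0.934, -0.248, 0.135]
force: [0.1, -0.2, -0.4]
gripper_width: 0.0651
[[ 0.841 -0.404  0.36 ]
 [-0.522 -0.782  0.341]
 [ 0.144 -0.475 -0.868]]
t 19.3 pos [0.382  0.3159 0.3734] z [ 0.36   0.341 -0.868] xyaw -31.8 q [-1.57  0.57  1.48  2.04 -1.18  0.89 -0.03] F [ 0.1 -0.2 -0.4] w 0.0651
[0.36300356 0.3042104  0.20867421] slide [-34, 95, 132]
[0.38822882 0.32811408 0.14790991] slide [-34, 95, 202]
[0.40624685 0.34518814 0.10450683] slide [-34, 95, 252]
```

```bash
python3 -m handwheel '{"slide":[[-8,24,33],[-17,48,66],[-26,72,99],[-34,95,132],[-34,95,132]],"roll":[0.1,0.2,0.29,0.29,0.29],"hand":[65,65,65,65,65]}'; python3 -c "
from h import *
print(R().round(3))
t=R()[:,2]; g=np.array([.3994,.3387,.121]); T=g+.019*t
go(T-.12*t,T-.05*t,T)"
```

```text
time: 19.8
position: [0.3875, 0.3061, 0.2649]
ee_rot: [-0.208, 0.909, -0.349, 0.091]
force: [1.6, -0.6, -0.7]
gripper_width: 0.065
[[ 0.74  -0.597  0.311]
 [-0.673 -0.67   0.314]
 [ 0.021 -0.442 -0.897]]
t 19.8 pos [0.3875 0.3061 0.2649] z [ 0.311  0.314 -0.897] xyaw -42.3 q [-1.12  0.49  0.67  2.2  -1.4   0.39 -0.02] F [ 1.6 -0.6 -0.7] w 0.065
[0.36796356 0.30696182 0.21158387] slide [-16, 35, 42]
[0.38975119 0.32895858 0.14880297] slide [-16, 35, 112]
[0.40531379 0.34467055 0.10395947] slide [-16, 35, 162]
```

```bash
python3 -m handwheel '{"slide":[[-8,17,20],[-16,35,42],[-16,35,75],[-16,35,90],[-16,35,90],[-16,35,90]],"roll":[0.04,0.05,0.05,0.05,0.05,0.05],"hand":[65,65,65,65,65,65]}'; python3 -c "
from h import *
print(R().round(3))
t=R()[:,2]; g=np.array([.3994,.3387,.121]); T=g+.019*t
go(T-.12*t,T-.05*t,T)"
```

```text
time: 20.4
position: [0.4002, 0.3324, 0.1997]
ee_rot: [-0.188, 0.905, -0.374, 0.075]
force: [-0.2, -1.2, 0.4]
gripper_width: 0.0651
[[ 0.71  -0.648  0.276]
 [-0.705 -0.65   0.284]
 [-0.005 -0.396 -0.918]]
t 20.4 pos [0.4002 0.3324 0.1997] z [ 0.276  0.284 -0.918] xyaw -44.8 q [-0.72  0.57 -0.04  2.16 -1.45  0.   -0.07] F [-0.2 -1.2  0.4] w 0.0651
[0.37152219 0.30997198 0.21372825] slide [-5, 28, -27]
[0.39084344 0.32988249 0.14946115] slide [-5, 28, 43]
[0.40464434 0.34410428 0.10355607] slide [-5, 28, 93]
```

```bash
python3 -m handwheel '{"slide":[[-3,14,10],[-5,28,25],[-5,28,43],[-5,28,43],[-5,28,43]],"roll":[0.04,0.06,0.06,0.06,0.06],"hand":[60,60,60,60,60]}'; python3 -c "
from h import *
print(R().round(3))
t=R()[:,2]; g=np.array([.3994,.3387,.121]); T=g+.019*t
go(T-.12*t,T-.05*t,T)"
```

```text
time: 20.9
position: [0.4028, 0.3399, 0.1719]
ee_rot: [-0.174, 0.897, -0.402, 0.06]
force: [-0.3, -0.9, 0.7]
gripper_width: 0.0599
[[ 0.67  -0.7    0.248]
 [-0.742 -0.617  0.263]
 [-0.031 -0.36  -0.932]]
t 20.9 pos [0.4028 0.3399 0.1719] z [ 0.248  0.263 -0.932] xyaw -47.9 q [-0.72  0.64 -0.04  2.13 -1.45  0.   -0.14] F [-0.3 -0.9  0.7] w 0.0599
[0.37435122 0.31210753 0.21516156] slide [0, 21, -55]
[0.39171176 0.33053795 0.14990107] slide [0, 21, 15]
[0.40411215 0.34370254 0.10328644] slide [0, 21, 65]
```

```bash
python3 -m handwheel '{"slide":[[0,8,16],[0,15,33],[0,21,50],[0,21,65],[0,21,65]],"roll":[0,0,0,0,0],"hand":[60,60,60,60,60]}'; python3 -c "
from h import *
print(R().round(3))
t=R()[:,2]; g=np.array([.3994,.3387,.121]); T=g+.019*t
go(T-.05*t,T)"
```

```text
time: 21.4
position: [0.4202, 0.356, 0.1225]
ee_rot: [-0.155, 0.9, -0.403, 0.05]
force: [0.1, -0.9, -0.3]
gripper_width: 0.0599
[[ 0.67  -0.711  0.215]
 [-0.742 -0.627  0.239]
 [-0.035 -0.32  -0.947]]
t 21.4 pos [0.4202 0.356  0.1225] z [ 0.215  0.239 -0.947] xyaw -47.9 q [-0.72  0.76 -0.04  2.06 -1.45  0.   -0.13] F [ 0.1 -0.9 -0.3] w 0.0599
[0.3927206  0.33129968 0.15035338] slide [-1, 26, -38]
[0.40349382 0.34323568 0.10300922] slide [-1, 26, 12]
```

```bash
python3 -m handwheel '{"slide":[[-1,8,5],[-1,15,10],[-1,22,13],[-1,22,13]],"roll":[0,0,0,0],"hand":[60,60,60,60]}'; python3 -c "
from h import *
print(R().round(3))
t=R()[:,2]; g=np.array([.3994,.3387,.121]); T=g+.019*t
go(T-.05*t,T)"
```

```text
time: 21.8
position: [0.4143, 0.3515, 0.1155]
ee_rot: [-0.147, 0.902, -0.404, 0.046]
force: [0.4, -1.0, 0.3]
gripper_width: 0.0601
[[ 0.67  -0.715  0.201]
 [-0.742 -0.631  0.227]
 [-0.036 -0.301 -0.953]]
t 21.8 pos [0.4143 0.3515 0.1155] z [ 0.201  0.227 -0.953] xyaw -47.9 q [-0.72  0.77 -0.04  2.07 -1.45  0.   -0.13] F [ 0.4 -1.   0.3] w 0.0601
[0.39317122 0.33164949 0.15053799] slide [-1, 17, -42]
[0.40321764 0.34302128 0.10289607] slide [-1, 17, 8]
```

```bash
python3 -m handwheel '{"slide":[[-1,8,6],[-1,12,12],[-1,12,12]],"roll":[0,0,0],"hand":[60,60,60]}'; python3 -c "
from h import *
t=R()[:,2]; g=np.array([.3994,.3387,.121]); T=g+.019*t
go(T-.05*t,T)"
```

```text
time: 22.1
position: [0.4128, 0.3516, 0.1065]
ee_rot: [-0.141, 0.903, -0.404, 0.043]
force: [0.2, 0.4, 0.2]
gripper_width: 0.0603
t 22.1 pos [0.4128 0.3516 0.1065] z [ 0.191  0.219 -0.957] xyaw -47.9 q [-0.72  0.79 -0.04  2.06 -1.45  0.   -0.13] F [0.2 0.4 0.2] w 0.0603
[0.39348908 0.33189865 0.15066147] slide [0, 14, -50]
[0.40302282 0.34286857 0.10282039] slide [0, 14, 0]
```

```bash
python3 -m handwheel '{"slide":[[0,0,0],[0,0,0],[0,0,0],[0,0,0],[0,0,0]],"roll":[0,0,0,0,0],"hand":[10,10,10,10,10]}' 90; python3 -c "
from h import *
go()
M=R(); print((1000*M.T@np.array([0,0,.06])).round(),(1000*M.T@np.array([.05,.045,.3])).round())"
```

```text
time: 22.6
position: [0.4129, 0.3517, 0.1075]
ee_rot: [-0.141, 0.903, -0.404, 0.043]
force: [-3.0, 0.1, 9.4]
gripper_width: 0.0206
t 22.6 pos [0.4129 0.3517 0.1075] z [ 0.192  0.22  -0.956] xyaw -47.9 q [-0.72  0.79 -0.04  2.06 -1.45  0.   -0.13] F [-3.   0.1  9.4] w 0.0206
[ -2. -17. -57.] [ -11. -151. -267.]
```

```bash
python3 -m handwheel '{"slide":[[0,-6,-20],[-1,-12,-40],[-2,-17,-57],[-2,-17,-57]],"roll":[0,0,0,0],"hand":[10,10,10,10]}'; python3 - <<'E'
from h import *
go()
M=R(); print((1000*M.T@np.array([.05,.045,.3])).round())
p=env.get_image('top'); save('top5',p['color'][180:340,80:300].repeat(3,0).repeat(3,1))
p=env.get_image('side'); save('side5',p['color'][160:360,80:340].repeat(3,0).repeat(3,1))
E
```

```text
time: 23.0
position: [0.4129, 0.3517, 0.1687]
ee_rot: [-0.142, 0.903, -0.403, 0.044]
force: [0.9, 0.5, -7.9]
gripper_width: 0.0202
t 23.0 pos [0.4129 0.3517 0.1687] z [ 0.193  0.22  -0.956] xyaw -47.8 q [-1.01  0.72  0.46  2.02 -1.17  0.38 -0.44] F [ 0.9  0.5 -7.9] w 0.0202
[ -10. -152. -267.]
```

View pics/top5.png

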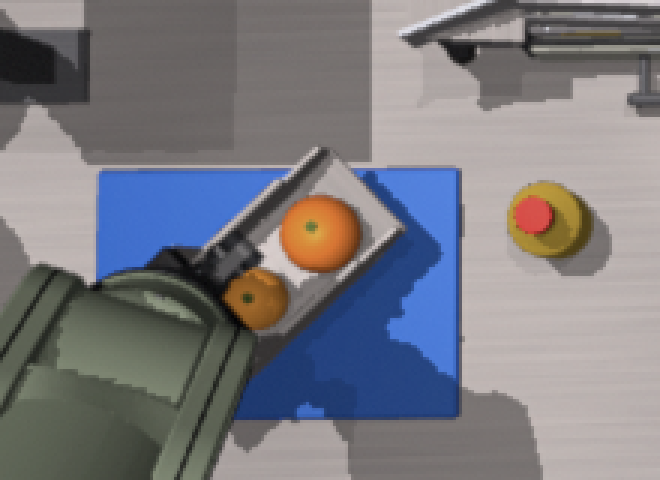

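View pics/side5.png

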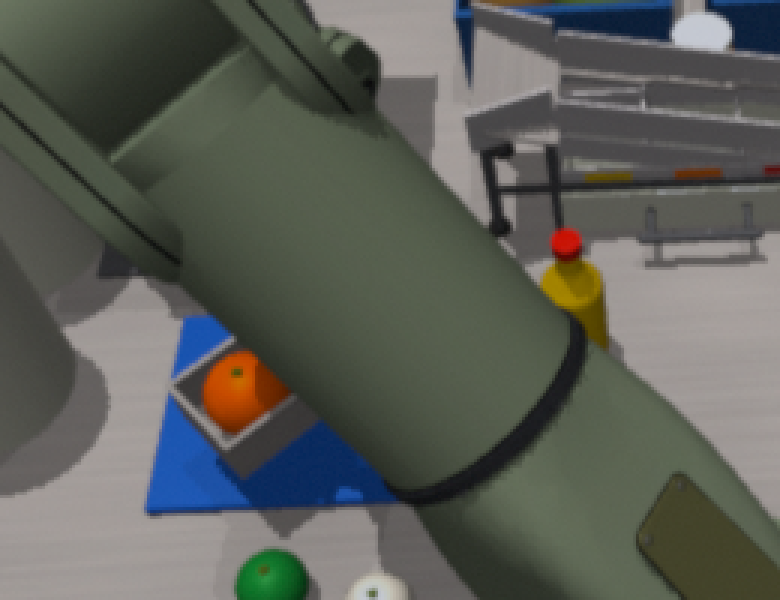

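```bash
python3 -m handwheel '{"slide":[[0,-10,-30],[-1,-24,-70],[-2,-38,-112],[-2,-52,-156],[-3,-65,-200],[-4,-79,-244],[-5,-91,-288],[-5,-100,-325]],"roll":[0,0,0,0,0,0,0,0],"hand":[10,10,10,10,10,10,10,10]}'; python3 - <<'E'
from h import *
go()
E
```

```text
time: 23.9
position: [0.4189, 0.3478, 0.5074]
ee_rot: [-0.141, 0.903, -0.403, 0.042]
force: [-0.7, 0.1, -7.1]
gripper_width: 0.0207
t 23.9 pos [0.4189 0.3478 0.5074] z [ 0.19   0.222 -0.956] xyaw -47.7 q [-1.26  0.45  1.02  1.28 -0.53  1.36 -1.13] F [-0.7  0.1 -7.1] w 0.0207
```

```bash
python3 -m handwheel '{"slide":[[0,-15,-40],[0,-30,-80],[0,-45,-120],[0,-60,-160]],"roll":[0,0,0,0],"hand":[10,10,10,10]}'; for i in 1 2 3; do python3 -m handwheel '{"slide":[[0,-600,-1500]],"roll":[0],"hand":[10]}' >/dev/null; done; python3 - <<'E'
from h import *
go()
E
```

```text
time: 24.3
position: [0.43, 0.3561, 0.6412]
ee_rot: [-0.138, 0.906, -0.399, 0.041]
force: [-0.4, 2.5, -9.1]
gripper_width: 0.0204
t 24.6 pos [0.421  0.3544 0.6668] z [ 0.187  0.208 -0.96 ] xyaw -46.0 q [-0.8   0.5   0.28  0.37 -0.23  2.01 -1.5 ] F [-0.3  1.  -8.3] w 0.0201
```

```bash
for i in 1 2 3 4 5; do python3 -m handwheel '{"slide":[[0,-600,-1500]],"roll":[0],"hand":[10]}' >/dev/null; done; python3 - <<'E'
from h import *
go()
E
```

```text
t 25.1 pos [0.3736 0.3152 0.7497] z [ 0.298  0.303 -0.905] xyaw -46.1 q [-0.82  0.35  0.24  0.34 -0.18  2.02 -1.53] F [ 0.6  0.8 -7.2] w 0.0202
```

```bash
for i in 1 2 3 4; do python3 -m handwheel '{"slide":[[0,-600,-1500]],"roll":[0],"hand":[10]}' >/dev/null; done; cat >> h.py <<'E'
_q=np.array([-0.142,.903,-.403,.044]); _q/=np.linalg.norm(_q)
RG=Ro.from_quat([_q[1],_q[2],_q[3],_q[0]]).as_matrix()
REL=RG.T@Ro.from_euler('z',41.6,degrees=True).as_matrix()   # pan in tool axes
# handle centre in tool frame (TCP at grasp (0.4129,.3517,.1075), handle centre (.3994,.3387,.121))
HT=RG.T@(np.array([.3994,.3387,.121])-np.array([.4129,.3517,.1075]))
def pan(roll=0,M=None):
    M=R() if M is None else M
    M=M@Ro.from_euler('z',roll).as_matrix(); P=M@REL
    return M,P,(np.degrees(np.arcsin(P[2,1])),np.degrees(np.arcsin(P[2,0])),np.degrees(np.arctan2(P[1,1],P[0,1]))-90)
E
python3 - <<'E'
from h import *
go()
for r in np.arange(0,1.3,.1): print(round(r,1),np.round(pan(r)[2],1))
E
```

```text
t 25.5 pos [0.3296 0.278  0.8068] z [ 0.38   0.374 -0.846] xyaw -46.2 q [-0.88  0.22  0.3   0.34 -0.17  2.02 -1.54] F [-0.2  0.6 -7. ] w 0.0202
0.0 [-1.4 15.2 42.7]
0.1 [ 1.7 15.  37.9]
0.2 [ 4.7 14.5 33. ]
0.3 [ 7.7 13.7 28.1]
0.4 [10.6 12.6 23.1]
0.5 [13.3 11.2 18. ]
0.6 [16.   9.6 12.7]
0.7 [18.5  7.8  7.3]
0.8 [20.9  5.7  1.8]
0.9 [23.   3.5 -3.9]
1.0 [24.9  1.  -9.9]
1.1 [ 26.6  -1.5 -15.9]
1.2 [ 27.9  -4.2 -22.2]
```

```bash
for i in 1 2 3; do python3 -m handwheel '{"slide":[[0,-700,-1400]],"roll":[0],"hand":[10]}' >/dev/null; done; 
python3 - <<'E'
from h import *
go((.42,.28,.62),(.55,.22,.45))
for r in np.arange(0,1.3,.1): print(round(r,1),np.round(pan(r)[2],1))
E
```

```text
t 25.8 pos [0.3007 0.2533 0.8446] z [ 0.442  0.424 -0.791] xyaw -46.5 q [-0.96  0.15  0.39  0.32 -0.18  2.02 -1.54] F [ 0.   0.9 -6.6] w 0.0201
(0.42, 0.28, 0.62) slide [64, 54, 242]
(0.55, 0.22, 0.45) slide [197, 116, 408]
0.0 [-1.4 20.8 42.3]
0.1 [ 2.1 20.5 37.7]
0.2 [ 5.5 19.9 33.2]
0.3 [ 8.9 19.  28.5]
0.4 [12.3 17.7 23.8]
0.5 [15.5 16.1 18.9]
0.6 [18.6 14.3 13.9]
0.7 [21.6 12.2  8.7]
0.8 [24.4  9.8  3.2]
0.9 [26.9  7.2 -2.5]
1.0 [29.2  4.4 -8.4]
1.1 [ 31.2   1.5 -14.6]
1.2 [ 32.9  -1.6 -21.1]
```

```bash
cat > plan.py <<'E'
from h import *
M0=R(); p0=np.array(env.get_obs()['position'])
def tcp_for(roll,lip):
    M,P,a=pan(roll,M0); H=np.array(lip)-P@np.array([0,-.122,-.097]); return H-M@HT,M,P,a,H
def chk(roll,lip):
    T,M,P,a,H=tcp_for(roll,lip)
    bc=[T+M@np.array([sx*.0425,sy*.0425,-.073-l]) for sx in(-1,1) for sy in(-1,1) for l in (0,.15)]
    tails=[H+P@np.array([sx*.042,.103,z]) for sx in(-1,1) for z in(-.110,-.056)]
    lips=[H+P@np.array([sx*.042,-.122,-.097]) for sx in(-1,1)]
    print(roll,np.round(a,1),'TCP',T.round(3),'slide',np.round(1000*M0.T@(T-p0)).astype(int).tolist(),'H',H.round(3))
    print('   lipcorners',np.round(lips,3).tolist(),'tailmax z',np.max(tails,0).round(3)[2],'y',np.max(tails,0).round(3)[1],'minz',np.min(tails,0)[2].round(3),'body maxy',np.max(bc,0)[1].round(3))
E
python3 - <<'E'
from plan import *
chk(.0,(.60,.16,.40)); chk(.3,(.648,.18,.23));chk(.4,(.648,.18,.19));chk(.6,(.648,.18,.182));chk(.8,(.648,.18,.178));chk(1,(.648,.18,.178))
E
```

```text
0.0 [-1.4 20.8 42.3] TCP [0.507 0.244 0.482] slide [150, 108, 374] H [0.491 0.229 0.488]
   lipcorners [[0.571, 0.133, 0.385], [0.629, 0.187, 0.415]] tailmax z 0.448 y 0.356 minz 0.367 body maxy 0.267
0.3 [ 8.9 19.  28.5] TCP [0.588 0.27  0.333] slide [187, 139, 538] H [0.569 0.258 0.339]
   lipcorners [[0.612, 0.163, 0.216], [0.684, 0.197, 0.244]] tailmax z 0.317 y 0.396 minz 0.239 body maxy 0.289
0.4 [12.3 17.7 23.8] TCP [0.599 0.27  0.299] slide [196, 153, 570] H [0.58  0.259 0.306]
   lipcorners [[0.61, 0.166, 0.177], [0.686, 0.194, 0.203]] tailmax z 0.289 y 0.399 minz 0.213 body maxy 0.286
0.6 [18.6 14.3 13.9] TCP [0.623 0.266 0.302] slide [215, 140, 576] H [0.603 0.257 0.31 ]
   lipcorners [[0.608, 0.174, 0.172], [0.688, 0.186, 0.192]] tailmax z 0.302 y 0.398 minz 0.232 body maxy 0.275
0.8 [24.4  9.8  3.2] TCP [0.647 0.257 0.307] slide [238, 129, 580] H [0.626 0.251 0.315]
   lipcorners [[0.607, 0.181, 0.171], [0.689, 0.179, 0.185]] tailmax z 0.315 y 0.391 minz 0.252 body maxy 0.27
1 [29.2  4.4 -8.4] TCP [0.669 0.243 0.312] slide [263, 120, 580] H [0.648 0.24  0.322]
   lipcorners [[0.607, 0.188, 0.175], [0.689, 0.172, 0.181]] tailmax z 0.327 y 0.388 minz 0.273 body maxy 0.262
```

```bash
python3 -m handwheel '{"slide":[[10,7,25],[26,19,65],[44,32,110],[62,45,155],[80,58,200],[98,71,245],[116,84,290],[130,95,328]],"roll":[0,0,0,0,0,0,0,0],"hand":[10,10,10,10,10,10,10,10]}'; python3 - <<'E'
from plan import *
go((.507,.244,.48),(.55,.255,.4))
chk(.0,(.65,.16,.30)); chk(.3,(.648,.18,.23));
E
```

```text
time: 26.6
position: [0.4616, 0.246, 0.5593]
ee_rot: [-0.298, 0.869, -0.375, 0.126]
force: [1.1, 4.1, -5.9]
gripper_width: 0.0202
t 26.6 pos [0.4616 0.246  0.5593] z [ 0.442  0.423 -0.791] xyaw -46.6 q [-0.88  0.11  0.53  1.57 -0.39  0.89 -1.02] F [ 1.1  4.1 -5.9] w 0.0202
(0.507, 0.244, 0.48) slide [33, 23, 82]
(0.55, 0.255, 0.4) slide [55, 42, 169]
0.0 [-1.4 20.7 42.1] TCP [0.557 0.244 0.382] slide [68, 54, 182] H [0.541 0.229 0.388]
   lipcorners [[0.621, 0.133, 0.285], [0.679, 0.187, 0.315]] tailmax z 0.348 y 0.356 minz 0.267 body maxy 0.268
0.3 [ 8.9 19.  28.4] TCP [0.588 0.27  0.333] slide [70, 52, 245] H [0.569 0.258 0.339]
   lipcorners [[0.612, 0.163, 0.216], [0.684, 0.197, 0.244]] tailmax z 0.317 y 0.396 minz 0.239 body maxy 0.289
```

```bash
python3 -m handwheel '{"slide":[[10,8,35],[23,17,75],[36,27,115],[48,36,155],[59,44,195],[67,50,228],[70,52,245],[70,52,245]],"roll":[0,0,0.03,0.08,0.14,0.2,0.26,0.3],"hand":[10,10,10,10,10,10,10,10]}'; python3 - <<'E'
from plan import *
go()
p=env.get_image('top'); save('top6',p['color'][90:330,80:400].repeat(2,0).repeat(2,1)); np.savez('top6.npz',**p)
p=env.get_image('side'); save('side6',p['color'][100:340,80:400].repeat(2,0).repeat(2,1)); np.savez('side6.npz',**p)
E
```

```text
time: 27.4
position: [0.5878, 0.2706, 0.3317]
ee_rot: [-0.311, 0.803, -0.502, 0.079]
force: [0.3, 0.6, -5.8]
gripper_width: 0.0202
t 27.4 pos [0.5878 0.2706 0.3317] z [ 0.439  0.42  -0.794] xyaw -60.5 q [-0.53  0.52  0.26  1.78 -1.07  0.44 -0.55] F [ 0.3  0.6 -5.8] w 0.0202
```

View pics/top6.png

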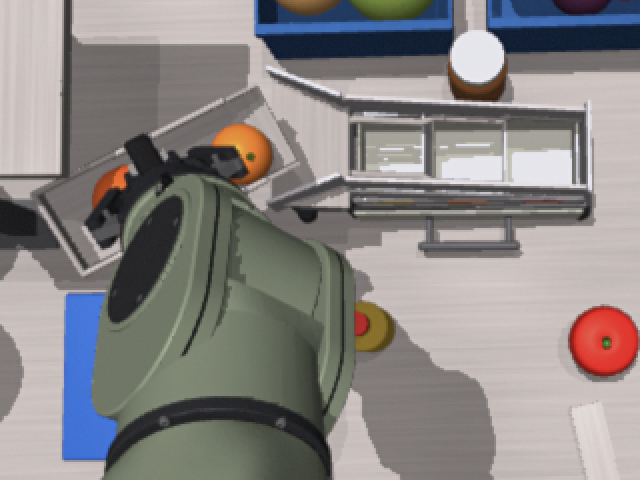

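View pics/side6.png

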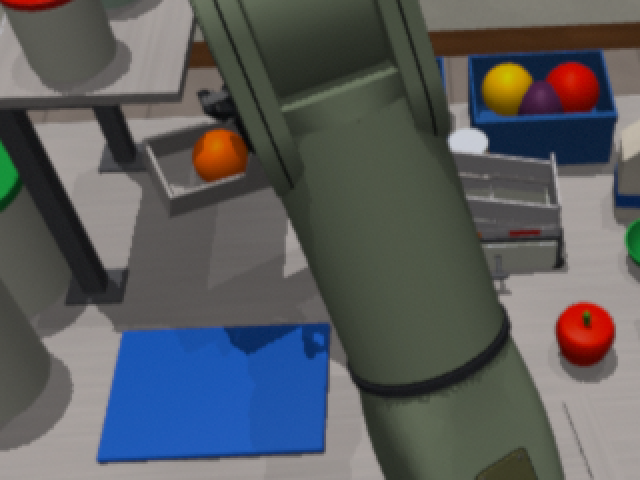

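```bash
python3 - <<'E'
from plan import *
p=dict(np.load('top6.npz')); C=cloud(p)
T=np.array(p['T'])
def proj(X):
    c=np.linalg.inv(T)@np.r_[X,1]; return (p['fx']*c[0]/c[2]+p['cx'],p['fy']*c[1]/c[2]+p['cy'])
M,P,a=pan(0,M0); H=p0+M@HT; print(a,H.round(3))
im=p['color'].copy(); im=im[90:330,80:400].repeat(2,0).repeat(2,1).copy()
for s in(-1,1):
    for y,z in ((-.122,-.097),(.103,-.110),(.103,-.060),(-.085,-.11),(-.085,-.06)):
        u,v=proj(H+P@np.array([s*.042,y,z])); cv2.circle(im,(int(2*(u-80)),int(2*(v-90))),3,(255,0,255) if z<-.1 else (0,255,0),-1); print(s,y,z,round(u,1),round(v,1))
u,v=proj(H); cv2.circle(im,(int(2*(u-80)),int(2*(v-90))),4,(0,0,255),-1)
save('ov6',im)
E
```

```text
(np.float64(8.919643010324934), np.float64(18.85345306624547), np.float64(28.347097272726117)) [0.569 0.259 0.341]
-1 -0.122 -0.097 228.8 171.6
-1 0.103 -0.11 123.3 225.0
-1 0.103 -0.06 120.7 228.2
-1 -0.085 -0.11 211.5 180.0
-1 -0.085 -0.06 213.5 180.7
1 -0.122 -0.097 207.9 132.2
1 0.103 -0.11 99.0 185.7
1 0.103 -0.06 94.8 186.7
1 -0.085 -0.11 190.2 141.0
1 -0.085 -0.06 191.2 139.6
```

View pics/ov6.png

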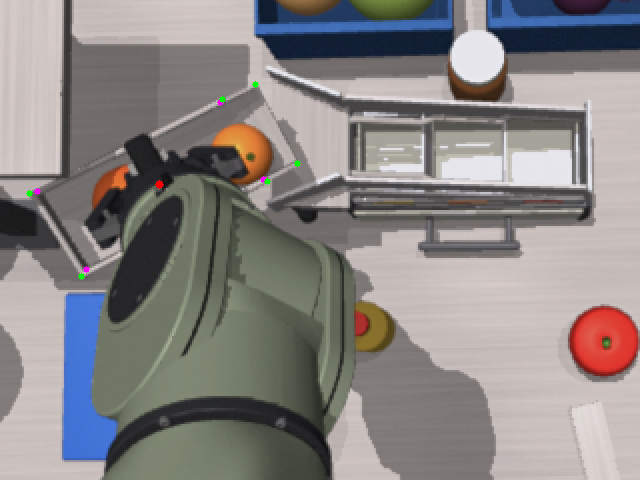

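```bash
python3 - <<'E'
from plan import *
for r,z in ((.05,.21),(.1,.192),(.15,.186),(.2,.184),(.3,.182),(.35,.181),(.4,.18),(.5,.178),(.6,.178),(.7,.178)): chk(r,(.648,.177,z))
E
```

```text
0.05 [10.6 18.3 26. ] TCP [0.594 0.268 0.316] slide [9, 7, 16] H [0.575 0.256 0.323]
   lipcorners [[0.611, 0.162, 0.197], [0.685, 0.192, 0.223]] tailmax z 0.303 y 0.395 minz 0.226 body maxy 0.285
0.1 [12.2 17.6 23.6] TCP [0.6   0.267 0.301] slide [15, 11, 30] H [0.581 0.256 0.308]
   lipcorners [[0.61, 0.164, 0.179], [0.686, 0.19, 0.205]] tailmax z 0.291 y 0.396 minz 0.215 body maxy 0.283
0.15 [13.9 16.8 21.2] TCP [0.606 0.267 0.298] slide [19, 8, 35] H [0.586 0.256 0.305]
   lipcorners [[0.61, 0.165, 0.174], [0.686, 0.189, 0.198]] tailmax z 0.29 y 0.397 minz 0.216 body maxy 0.281
0.2 [15.5 16.  18.7] TCP [0.612 0.266 0.299] slide [22, 4, 36] H [0.592 0.256 0.306]
   lipcorners [[0.609, 0.167, 0.172], [0.687, 0.187, 0.196]] tailmax z 0.293 y 0.397 minz 0.22 body maxy 0.278
0.3 [18.6 14.2 13.7] TCP [0.624 0.263 0.302] slide [30, -6, 38] H [0.603 0.254 0.31 ]
   lipcorners [[0.608, 0.171, 0.172], [0.688, 0.183, 0.192]] tailmax z 0.302 y 0.395 minz 0.232 body maxy 0.272
0.35 [20.1 13.1 11.1] TCP [0.629 0.261 0.303] slide [34, -11, 39] H [0.609 0.253 0.311]
   lipcorners [[0.607, 0.173,
[... 177 characters left out ...]
orners [[0.607, 0.174, 0.171], [0.689, 0.18, 0.189]] tailmax z 0.308 y 0.392 minz 0.242 body maxy 0.269
0.5 [24.3  9.7  3. ] TCP [0.647 0.254 0.306] slide [48, -24, 41] H [0.626 0.248 0.315]
   lipcorners [[0.607, 0.178, 0.171], [0.689, 0.176, 0.185]] tailmax z 0.314 y 0.388 minz 0.252 body maxy 0.267
0.6 [26.8  7.1 -2.7] TCP [0.658 0.248 0.309] slide [58, -32, 41] H [0.638 0.243 0.319]
   lipcorners [[0.607, 0.182, 0.173], [0.689, 0.172, 0.183]] tailmax z 0.321 y 0.388 minz 0.263 body maxy 0.264
0.7 [29.1  4.3 -8.6] TCP [0.669 0.241 0.312] slide [69, -40, 41] H [0.649 0.237 0.322]
   lipcorners [[0.607, 0.185, 0.175], [0.689, 0.169, 0.181]] tailmax z 0.326 y 0.385 minz 0.273 body maxy 0.259
```

```bash
python3 -m handwheel '{"slide":[[9,7,16],[15,11,30],[19,8,35],[22,4,36],[26,-1,37],[30,-6,38],[30,-6,38]],"roll":[0.05,0.1,0.15,0.2,0.25,0.3,0.3],"hand":[10,10,10,10,10,10,10]}'; python3 - <<'E'
from plan import *
go(); print(pan()[2])
p=env.get_image('top'); save('top7',p['color'][90:330,80:400].repeat(2,0).repeat(2,1))
for r,z in ((0.05,.18),(.1,.179),(.2,.178),(.25,.178),(.3,.178)): chk(r,(.648,.177,z))
E
```

```text
time: 28.2
position: [0.624, 0.2629, 0.3034]
ee_rot: [-0.321, 0.72, -0.615, 0.033]
force: [-0.5, 0.8, -5.7]
gripper_width: 0.0201
t 28.2 pos [0.624  0.2629 0.3034] z [ 0.443  0.422 -0.791] xyaw -75.0 q [-0.48  0.61  0.28  1.73 -1.18  0.47 -0.72] F [-0.5  0.8 -5.7] w 0.0201
(np.float64(18.554918927178473), np.float64(14.30400164341406), np.float64(13.796135035586985))
0.05 [20.1 13.3 11.2] TCP [0.629 0.261 0.302] slide [3, -4, 2] H [0.609 0.253 0.31 ]
   lipcorners [[0.607, 0.173, 0.17], [0.689, 0.181, 0.19]] tailmax z 0.304 y 0.394 minz 0.236 body maxy 0.269
0.1 [21.5 12.2  8.6] TCP [0.635 0.259 0.304] slide [6, -9, 3] H [0.614 0.252 0.312]
   lipcorners [[0.607, 0.174, 0.17], [0.689, 0.18, 0.188]] tailmax z 0.308 y 0.392 minz 0.241 body maxy 0.269
0.2 [24.3  9.8  3.1] TCP [0.647 0.254 0.306] slide [13, -21, 4] H [0.626 0.248 0.315]
   lipcorners [[0.607, 0.178, 0.171], [0.689, 0.176, 0.185]] tailmax z 0.314 y 0.388 minz 0.252 body maxy 0.267
0.25 [25.6  8.6  0.3] TCP [0.652 0.251 0.308] slide [16, -26, 4] H [0.632 0.246 0.317]
   lipcorners [[0.607, 0.18, 0.172], [0.689, 0.174, 0.184]] tailmax z 0.318 y 0.388 minz 0.257 body maxy 0.266
0.3 [26.8  7.2 -2.5] TCP [0.658 0.248 0.31 ] slide [20, -32, 4] H [0.637 0.243 0.319]
   lipcorners [[0.607, 0.182, 0.173], [0.689, 0.172, 0.183]] tailmax z 0.321 y 0.388 minz 0.263 body maxy 0.264
```

View pics/top7.png

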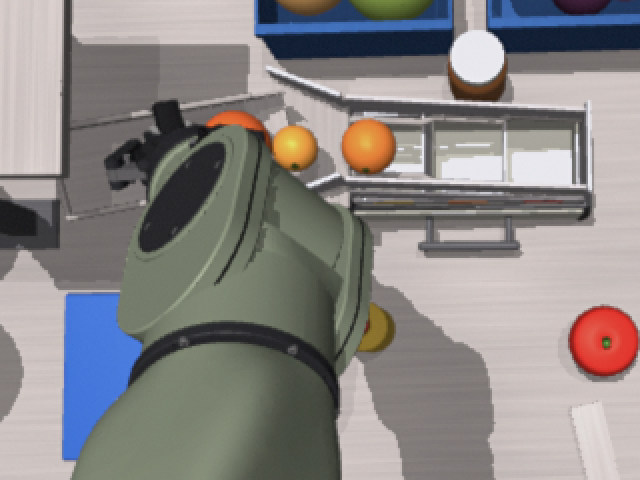

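The medium orange is already on the bars at (368,146), the small one is on the apron at (295,147), and the large one is at the spout at (240,128). I'll hold for a moment, then tip further.

```bash
python3 -m handwheel '{"slide":[[0,0,0],[0,0,0],[3,-4,2],[6,-9,3],[9,-15,3],[13,-21,4],[13,-21,4],[13,-21,4]],"roll":[0,0,0.05,0.1,0.15,0.2,0.2,0.2],"hand":[10,10,10,10,10,10,10,10]}'; python3 - <<'E'
from plan import *
go(); print(pan()[2])
p=env.get_image('top'); save('top8',p['color'][90:330,80:400].repeat(2,0).repeat(2,1))
E
```

```text
time: 29.05
position: [0.6462, 0.2539, 0.3059]
ee_rot: [0.323, -0.655, 0.683, -0.001]
force: [-0.7, -0.3, -3.2]
gripper_width: 0.0201
t 29.05 pos [0.6462 0.2539 0.3059] z [ 0.442  0.422 -0.791] xyaw -85.7 q [-0.49  0.64  0.35  1.66 -1.17  0.55 -0.94] F [-0.7 -0.3 -3.2] w 0.0201
(np.float64(24.27039499526146), np.float64(9.784368138746423), np.float64(3.2292771238015945))
```

View pics/top8.png

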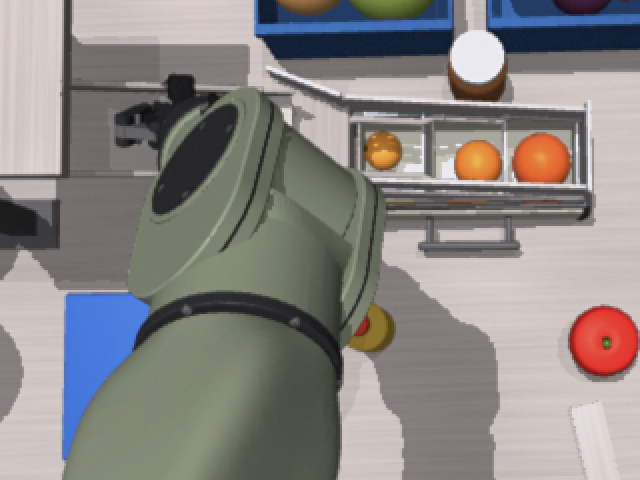

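All three dropped into their own bins: small (383,150), medium (478,162), large (541,158). Now I retrace the path out from under the shelf.

```bash
python3 - <<'E'
from plan import *
for r,l in ((-.1,(.648,.177,.187)),(-.2,(.648,.177,.2)),(-.3,(.648,.177,.215)),(-.4,(.648,.18,.23)),(-.5,(.645,.18,.245)),(-.65,(.63,.17,.27)),(-.8,(.60,.16,.30))): chk(r,l)
E
```

```text
-0.1 [21.5 12.1  8.7] TCP [0.635 0.259 0.312] slide [-8, 8, -7] H [0.614 0.252 0.32 ]
   lipcorners [[0.607, 0.174, 0.178], [0.689, 0.18, 0.196]] tailmax z 0.315 y 0.392 minz 0.249 body maxy 0.269
-0.2 [18.6 14.3 13.9] TCP [0.623 0.263 0.32 ] slide [-16, 16, -18] H [0.603 0.254 0.328]
   lipcorners [[0.608, 0.171, 0.19], [0.688, 0.183, 0.21]] tailmax z 0.319 y 0.395 minz 0.249 body maxy 0.272
-0.3 [15.4 16.1 18.9] TCP [0.611 0.265 0.33 ] slide [-23, 23, -30] H [0.591 0.256 0.337]
   lipcorners [[0.609, 0.167, 0.203], [0.687, 0.187, 0.227]] tailmax z 0.324 y 0.397 minz 0.251 body maxy 0.278
-0.4 [12.2 17.7 23.8] TCP [0.599 0.27  0.339] slide [-32, 30, -40] H [0.58  0.259 0.346]
   lipcorners [[0.61, 0.166, 0.217], [0.686, 0.194, 0.243]] tailmax z 0.328 y 0.399 minz 0.253 body maxy 0.286
-0.5 [ 8.9 19.  28.5] TCP [0.585 0.27  0.348] slide [-37, 39, -53] H [0.566 0.258 0.354]
   lipcorners [[0.609, 0.163, 0.231], [0.681, 0.197, 0.259]] tailmax z 0.332 y 0.396 minz 0.254 body maxy 0.289
-0.65 [ 3.7 20.2 35.4] TCP [0.553 0.259 0.363] slide [-36, 60, -84] H [0.535 0.245 0.369]
   lipcorners [[0.597, 0.148, 0.255], [0.663, 0.192, 0.285]] tailmax z 0.338 y 0.378 minz 0.258 body maxy 0.28
-0.8 [-1.5 20.7 42.3] TCP [0.507 0.244 0.381] slide [-34, 91, -125] H [0.491 0.229 0.388]
   lipcorners [[0.571, 0.133, 0.285], [0.629, 0.187, 0.315]] tailmax z 0.347 y 0.356 minz 0.267 body maxy 0.267
```

```bash
python3 -m handwheel '{"slide":[[-8,8,-7],[-16,16,-18],[-23,23,-30],[-32,30,-40],[-37,39,-53],[-36,55,-75],[-35,72,-98],[-34,91,-125]],"roll":[-0.1,-0.2,-0.3,-0.4,-0.5,-0.6,-0.7,-0.8],"hand":[10,10,10,10,10,10,10,10]}'; python3 - <<'E'
from plan import *
go(); print(pan()[2])
# desired: handle over (.40,.345), high
M,P,a=pan(0); 
for T in ((.44,.34,.33),(.44,.34,.25),(.42,.35,.2)): go(T)
E
```

```text
time: 29.9
position: [0.5063, 0.2442, 0.3815]
ee_rot: [-0.297, 0.87, -0.372, 0.127]
force: [1.4, -0.8, -2.1]
gripper_width: 0.0204
t 29.9 pos [0.5063 0.2442 0.3815] z [ 0.441  0.422 -0.792] xyaw -46.3 q [-0.55  0.32  0.25  1.94 -0.92  0.42 -0.38] F [ 1.4 -0.8 -2.1] w 0.0204
(np.float64(-1.6361241143467014), np.float64(20.697393951668346), np.float64(42.438586281287144))
t 29.9 pos [0.5063 0.2442 0.3815] z [ 0.441  0.422 -0.792] xyaw -46.3 q [-0.55  0.32  0.25  1.94 -0.92  0.42 -0.38] F [ 1.4 -0.8 -2.1] w 0.0204
(0.44, 0.34, 0.33) slide [-115, 17, 52]
t 29.9 pos [0.5063 0.2442 0.3815] z [ 0.441  0.422 -0.792] xyaw -46.3 q [-0.55  0.32  0.25  1.94 -0.92  0.42 -0.38] F [ 1.4 -0.8 -2.1] w 0.0204
(0.44, 0.34, 0.25) slide [-115, 66, 115]
t 29.9 pos [0.5063 0.2442 0.3815] z [ 0.441  0.422 -0.792] xyaw -46.3 q [-0.55  0.32  0.25  1.94 -0.92  0.42 -0.38] F [ 1.4 -0.8 -2.1] w 0.0204
(0.42, 0.35, 0.2) slide [-136, 102, 150]
```

```bash
python3 -m handwheel '{"slide":[[-29,14,25],[-58,27,50],[-87,41,75],[-115,54,99],[-115,54,99]],"roll":[0,0,0,0,0],"hand":[10,10,10,10,10]}'; python3 - <<'E'
from plan import *
go(); print(pan()[2])
M,P,a=pan(0); H=p0+M@HT
print('H',H.round(3),'lowest',min((H+P@np.array([s*.042,y,-.11]))[2] for s in(-1,1) for y in(-.085,.103)).round(3))
E
```

```text
time: 30.4
position: [0.4484, 0.3491, 0.2935]
ee_rot: [-0.281, 0.877, -0.373, 0.114]
force: [0.1, -0.1, -2.0]
gripper_width: 0.0205
t 30.4 pos [0.4484 0.3491 0.2935] z [ 0.41   0.408 -0.816] xyaw -45.9 q [-0.62  0.44 -0.11  2.08 -1.45  0.   -0.05] F [ 0.1 -0.1 -2. ] w 0.0205
(np.float64(-1.1996146152491445), np.float64(18.36995596156933), np.float64(42.90303173101404))
H [0.433 0.334 0.3  ] lowest 0.181
```

```bash
for i in 1 2 3; do python3 -m handwheel '{"slide":[[0,1500,600]],"roll":[0],"hand":[10]}' >/dev/null; python3 -c "
from h import *
go(); print(pan()[2])"; done
```

```text
t 30.5 pos [0.4421 0.3339 0.2788] z [ 0.388  0.388 -0.836] xyaw -46.0 q [-0.59  0.45 -0.13  2.11 -1.46  0.   -0.04] F [-0.1 -1.6 -3.3] w 0.0205
(np.float64(-1.056092826925937), np.float64(16.297892146710655), np.float64(42.85177883011551))
t 30.6 pos [0.4329 0.317  0.2625] z [ 0.358  0.367 -0.858] xyaw -46.0 q [-0.55  0.47 -0.15  2.14 -1.46  0.   -0.02] F [ 0.4 -0.  -4.6] w 0.0206
(np.float64(-0.7844019607077114), np.float64(13.877299556352968), np.float64(42.95992189036835))
t 30.7 pos [0.423  0.3008 0.2484] z [ 0.329  0.349 -0.877] xyaw -45.8 q [-0.51  0.48 -0.17  2.18 -1.46  0.    0.  ] F [ 0.7 -1.5 -4.7] w 0.0202
(np.float64(-0.4496651070688451), np.float64(11.646301587424237), np.float64(43.188592476014946))
```

```bash
for i in 1 2 3; do python3 -m handwheel '{"slide":[[-1000,1200,0]],"roll":[0],"hand":[10]}' >/dev/null; python3 -c "
from h import *
go(); print(pan()[2])"; done
```

```text
t 30.8 pos [0.3876 0.301  0.2492] z [ 0.311  0.33  -0.891] xyaw -46.3 q [-0.61  0.44 -0.12  2.24 -1.46  0.   -0.07] F [-2.4  1.1 -4.5] w 0.0207
(np.float64(-0.34220184177813345), np.float64(9.953005950827706), np.float64(42.75707642329891))
t 30.9 pos [0.3454 0.3076 0.2526] z [ 0.293  0.32  -0.901] xyaw -46.0 q [-0.75  0.4  -0.04  2.29 -1.46  0.   -0.14] F [ 0.1  1.4 -2.3] w 0.0205
(np.float64(-0.24109424424209264), np.float64(8.664922400261709), np.float64(43.1513425655057))
t 31.0 pos [0.3116 0.3117 0.2546] z [ 0.282  0.31  -0.908] xyaw -45.8 q [-0.89  0.37  0.03  2.34 -1.46  0.   -0.21] F [-0.4  1.3 -4.6] w 0.0201
(np.float64(-0.2974227766784254), np.float64(7.72010302255711), np.float64(43.35970792769601))
```

```bash
python3 -c "
from h import *
go((.405,.345,.19),(.41,.35,.15))"
```

```text
t 31.0 pos [0.3116 0.3117 0.2546] z [ 0.282  0.31  -0.908] xyaw -45.8 q [-0.89  0.37  0.03  2.34 -1.46  0.   -0.21] F [-0.4  1.3 -4.6] w 0.0201
(0.405, 0.345, 0.19) slide [43, -55, 95]
(0.41, 0.35, 0.15) slide [44, -45, 135]
```

```bash
python3 -m handwheel '{"slide":[[15,-20,30],[30,-40,60],[43,-55,95],[43,-55,95]],"roll":[0,0,0,0],"hand":[10,10,10,10]}'; python3 - <<'E'
from plan import *
go((.41,.35,.15)); print(pan()[2])
M,P,a=pan(0); H=p0+M@HT
print('H',H.round(3),'lowest',min((H+P@np.array([s*.042,y,-.11]))[2] for s in(-1,1) for y in(-.085,.103)).round(3))
E
```

```text
time: 31.4
position: [0.4119, 0.3477, 0.1937]
ee_rot: [-0.197, 0.9, -0.383, 0.068]
force: [-1.0, -0.9, -2.6]
gripper_width: 0.0206
t 31.4 pos [0.4119 0.3477 0.1937] z [ 0.274  0.302 -0.913] xyaw -45.8 q [-0.7   0.6  -0.06  2.12 -1.46  0.   -0.09] F [-1.  -0.9 -2.6] w 0.0206
(0.41, 0.35, 0.15) slide [-2, 18, 40]
(np.float64(-0.30908172233454145), np.float64(7.041453668458072), np.float64(43.35624902816684))
H [0.398 0.333 0.205] lowest 0.09
```

```bash
for i in 1 2 ; do python3 -m handwheel '{"slide":[[-10,200,200]],"roll":[0],"hand":[10]}' >/dev/null; python3 - <<'E'
from plan import *
go((.41,.35,.13)); print(pan()[2])
M,P,a=pan(0); H=p0+M@HT
print('H',H.round(3),'lowest',min((H+P@np.array([s*.042,y,-.11]))[2] for s in(-1,1) for y in(-.085,.103)).round(3))
E
done
```

```text
t 31.5 pos [0.4089 0.3469 0.173 ] z [ 0.247  0.283 -0.927] xyaw -45.7 q [-0.7   0.64 -0.07  2.11 -1.46  0.   -0.09] F [-1.3  0.3 -2.6] w 0.0203
(0.41, 0.35, 0.13) slide [0, 13, 41]
(np.float64(-0.11972638301537895), np.float64(4.991617964004822), np.float64(43.57760732653239))
H [0.395 0.333 0.185] lowest 0.071
t 31.6 pos [0.4067 0.3456 0.1477] z [ 0.216  0.259 -0.941] xyaw -45.5 q [-0.7   0.7  -0.07  2.11 -1.46  0.   -0.09] F [ 0.4  0.1 -2.7] w 0.0205
(0.41, 0.35, 0.13) slide [0, 1, 19]
(np.float64(0.07033442409614524), np.float64(2.624221332563909), np.float64(43.77461889473008))
H [0.393 0.332 0.16 ] lowest 0.048
```

```bash
python3 -c "
from h import *
go((.414,.360,.130))"; python3 -m handwheel '{"slide":[[0,-5,10],[-6,-10,18],[-6,-10,18]],"roll":[0.08,0.15,0.15],"hand":[10,10,10]}'; python3 - <<'E'
from plan import *
go((.414,.36,.12)); print(pan()[2])
M,P,a=pan(0); H=p0+M@HT
print('H',H.round(3),'lowest',[(s,y,(H+P@np.array([s*.042,y,-.11]))[2].round(3)) for s in(-1,1) for y in(-.085,.103)])
E
```

```text
t 31.6 pos [0.4067 0.3456 0.1477] z [ 0.216  0.259 -0.941] xyaw -45.5 q [-0.7   0.7  -0.07  2.11 -1.46  0.   -0.09] F [ 0.4  0.1 -2.7] w 0.0205
(0.414, 0.36, 0.13) slide [-5, -8, 22]
time: 31.9
position: [0.4129, 0.3622, 0.1345]
ee_rot: [-0.167, 0.876, -0.451, 0.037]
force: [0.2, -0.7, -3.4]
gripper_width: 0.0206
t 31.9 pos [0.4129 0.3622 0.1345] z [ 0.215  0.26  -0.942] xyaw -53.7 q [-0.72  0.73 -0.06  2.07 -1.46  0.   -0.25] F [ 0.2 -0.7 -3.4] w 0.0206
(0.414, 0.36, 0.12) slide [4, 5, 13]
(np.float64(2.975447874872336), np.float64(2.0610928593427817), np.float64(35.66369513031944))
H [0.398 0.35  0.147] lowest [(-1, -0.085, np.float64(0.032)), (-1, 0.103, np.float64(0.041)), (1, -0.085, np.float64(0.035)), (1, 0.103, np.float64(0.044))]
```

```bash
python3 -m handwheel '{"slide":[[2,8,12]],"roll":[0],"hand":[10]}' >/dev/null;  python3 -m handwheel '{"slide":[[0,6,10],[0,6,12]],"roll":[0,0],"hand":[10,10]}'; python3 - <<'E'
from plan import *
go((.414,.36,.11)); print(pan()[2])
M,P,a=pan(0); H=p0+M@HT
print('H',H.round(3),'lowest',[(s,y,(H+P@np.array([s*.042,y,-.11]))[2].round(3)) for s in(-1,1) for y in(-.085,.103)])
E
```

```text
time: 32.2
position: [0.4159, 0.3644, 0.1165]
ee_rot: [-0.158, 0.878, -0.451, 0.033]
force: [-0.5, 0.5, -3.4]
gripper_width: 0.0202
t 32.2 pos [0.4159 0.3644 0.1165] z [ 0.201  0.248 -0.948] xyaw -53.6 q [-0.72  0.77 -0.06  2.05 -1.45  0.   -0.25] F [-0.5  0.5 -3.4] w 0.0202
(0.414, 0.36, 0.11) slide [3, 6, 5]
(np.float64(2.8410698232076435), np.float64(0.943755724010953), np.float64(35.78584890748664))
H [0.401 0.352 0.13 ] lowest [(-1, -0.085, np.float64(0.015)), (-1, 0.103, np.float64(0.024)), (1, -0.085, np.float64(0.016)), (1, 0.103, np.float64(0.026))]
```

```bash
python3 -m handwheel '{"slide":[[3,5,3],[3,5,5],[3,5,6]],"roll":[0,0,0],"hand":[10,10,10]}'; python3 - <<'E'
from plan import *
go(); print(pan()[2])
p=env.get_image('side'); save('side9',p['color'][160:360,80:340].repeat(3,0).repeat(3,1))
E
```

```text
time: 32.5
position: [0.4174, 0.3628, 0.1127]
ee_rot: [-0.156, 0.878, -0.451, 0.032]
force: [-0.6, -0.2, -1.6]
gripper_width: 0.0202
t 32.5 pos [0.4174 0.3628 0.1127] z [ 0.197  0.245 -0.949] xyaw -53.6 q [-0.71  0.78 -0.06  2.04 -1.45  0.   -0.24] F [-0.6 -0.2 -1.6] w 0.0202
(np.float64(2.8446110620600247), np.float64(0.6724323732541142), np.float64(35.75547450410731))
```

View pics/side9.png

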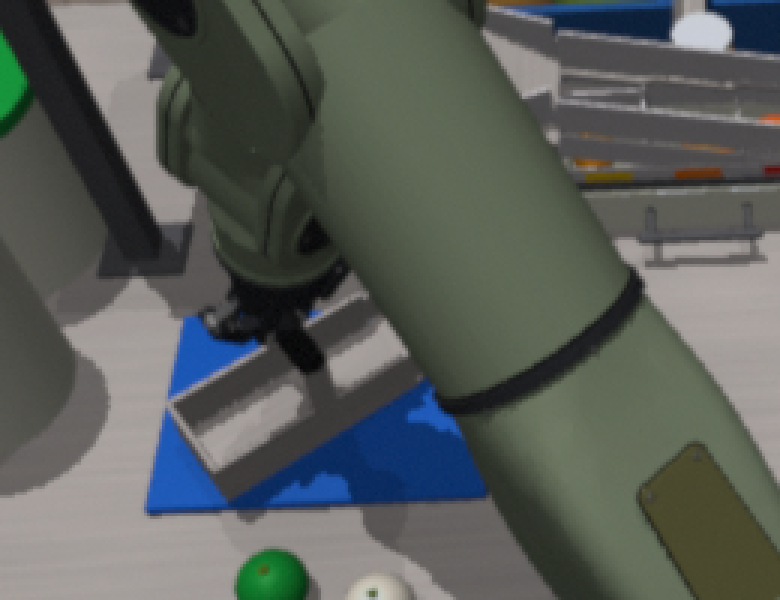

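Just touching (force 3.4 → 1.6 N). A few millimetres more, then I release.

```bash
python3 -m handwheel '{"slide":[[1,3,2],[1,4,4],[1,4,4]],"roll":[0,0,0],"hand":[10,10,10]}';  python3 -m handwheel '{"slide":[[0,0,0],[0,0,0],[0,0,0],[0,0,0]],"roll":[0,0,0,0],"hand":[30,40,65,65]}'; python3 -c "
from h import *
go()
M=R(); print((1000*M.T@np.array([0,0,.3])).round())"
```

```text
time: 32.85
position: [0.4169, 0.3642, 0.1112]
ee_rot: [-0.156, 0.879, -0.45, 0.03]
force: [-7.4, 5.4, 24.4]
gripper_width: 0.0203
time: 33.25
position: [0.4173, 0.362, 0.1097]
ee_rot: [-0.154, 0.878, -0.451, 0.031]
force: [0.6, -0.5, -0.0]
gripper_width: 0.0646
t 33.25 pos [0.4173 0.362  0.1097] z [ 0.193  0.242 -0.951] xyaw -53.6 q [-0.71  0.79 -0.06  2.04 -1.45  0.   -0.24] F [ 0.6 -0.5 -0. ] w 0.0646
[ -25.  -89. -285.]
```

```bash
python3 -m handwheel '{"slide":[[-2,-8,-25],[-4,-15,-50],[-8,-30,-95],[-12,-45,-143],[-17,-60,-190],[-21,-75,-238],[-25,-89,-285],[-25,-89,-285]],"roll":[0,0,0,0,0,0,0,0],"hand":[65,65,65,65,65,65,65,65]}'; python3 -c "
from h import *
go((.25,.25,.6),(.3,.05,.6))"
```

```text
time: 34.05
position: [0.4173, 0.3613, 0.413]
ee_rot: [-0.155, 0.878, -0.451, 0.032]
force: [0.4, 0.3, -0.4]
gripper_width: 0.0651
t 34.05 pos [0.4173 0.3613 0.413 ] z [ 0.196  0.244 -0.95 ] xyaw -53.6 q [-1.28  0.48  0.95  1.56 -0.61  1.05 -1.14] F [ 0.4  0.3 -0.4] w 0.0651
(0.25, 0.25, 0.6) slide [-25, 135, -238]
(0.3, 0.05, 0.6) slide [165, 205, -276]
```

```bash
python3 -m handwheel '{"slide":[[-4,20,-40],[-10,50,-80],[-15,80,-120],[-20,110,-170],[-25,135,-215],[-25,135,-238]],"roll":[0,0,0,0,0,0],"hand":[65,65,65,65,65,65]}'; python3 - <<'E'
from h import *
go()
p=env.get_image('top'); save('top10',p['color']); np.savez('top10.npz',**p); C=cloud(p)
from meas import pca
h=C[220:330,100:230].reshape(-1,3); h=h[(h[:,2]>.118)&(h[:,2]<.14)]; m,d,w=pca(h); print('handle',m.round(4),np.degrees(np.arctan2(d[1],d[0])),w*3.46,len(h),np.percentile(h[:,2],[5,95]))
q=env.get_image('side'); save('side10',q['color']); 
for l in ("orange_small_center","orange_medium_center","orange_large_center"):
    print(l,[(np.round(d['box']).astype(int).tolist(),round(d['conf'],2)) for d in env.spot_in(l,p)])
E
```

```text
time: 34.65
position: [0.2756, 0.2786, 0.5483]
ee_rot: [-0.15, 0.882, -0.446, 0.029]
force: [-1.2, -0.4, 0.7]
gripper_width: 0.0653
t 34.65 pos [0.2756 0.2786 0.5483] z [ 0.185  0.237 -0.954] xyaw -53.0 q [-2.02 -0.    1.18  1.54 -0.02  1.3  -1.78] F [-1.2 -0.4  0.7] w 0.0653
handle [0.4018 0.3511 0.1292] -143.54962781350517 [0.02309803 0.08803498] 474 [0.12158039 0.13322145]
orange_small_center [([262, 157, 280, 174], 0.6), ([303, 105, 334, 141], 0.18)]
orange_medium_center [([188, 354, 211, 381], 0.84), ([310, 159, 331, 182], 0.75), ([147, 342, 172, 369], 0.68)]
orange_large_center [([333, 157, 365, 180], 0.85), ([363, 245, 400, 279], 0.72), ([111, 236, 233, 319], 0.35)]
```

View pics/top10.png

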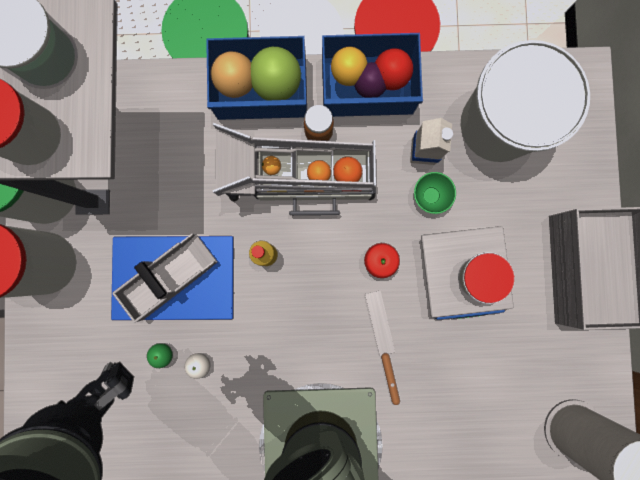

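View pics/side10.png

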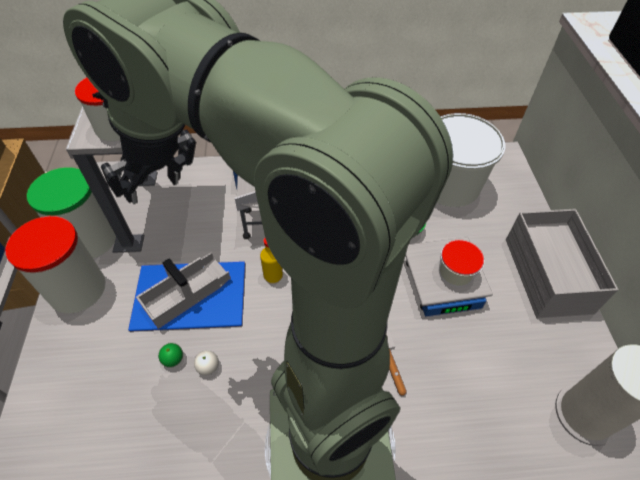

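```bash
python3 - <<'E'
from h import *
p=dict(np.load('top10.npz')); C=cloud(p); a=dict(np.load('top0.npz')); A=cloud(a)
for n,(u0,v0,u1,v1) in {'s':(262,157,280,174),'m':(310,159,331,182),'l':(333,157,365,180)}.items():
    Q=C[v0:v1,u0:u1].reshape(-1,3); m=Q[(Q[:,2]>.03)]; 
    c=C[(v0+v1)//2-2:(v0+v1)//2+3,(u0+u1)//2-2:(u0+u1)//2+3].reshape(-1,3); print(n,np.nanmedian(c,0).round(3))
fl=C[250:262,190:206].reshape(-1,3); print('pan floor front',np.nanmedian(fl,0)); 
h=C[220:330,100:240].reshape(-1,3); w=h[(h[:,2]>.05)&(h[:,2]<.08)]
k=np.linalg.lstsq(np.c_[w[:,:2],np.ones(len(w))],w[:,2],rcond=None)[0]; print('rim plane slope deg',np.degrees(k[:2]),'n',len(w),w[:,:2].min(0),w[:,:2].max(0))
for n,b in dict(bottle=(249,241,277,263),pepper=(365,244,399,277),bowl=(414,174,456,214),carton=(408,119,452,168),jar=(305,105,332,140),tub=(457,252,514,301),green=(147,342,172,369),white=(184,353,212,379)).items():
    d=cv2.absdiff(p['color'],a['color'])[b[1]:b[3],b[0]:b[2]]; print(n,d.mean().round(2))
save('fin',cv2.resize(p['color'][115:330,100:390],None,fx=2.7,fy=2.7,interpolation=2))
E
```

```text
s [0.661 0.095 0.051]
m [ 0.643 -0.018  0.063]
l [ 0.643 -0.085  0.077]
pan floor front [0.45629334 0.27783068 0.01905617]
rim plane slope deg [-0.82361246 -0.12076955] n 640 [0.30709491 0.23308343] [0.50418446 0.46264238]
bottle 1.48
pepper 1.42
bowl 1.29
carton 1.7
jar 1.77
tub 1.52
green 1.75
white 3.34
```

View pics/fin.png

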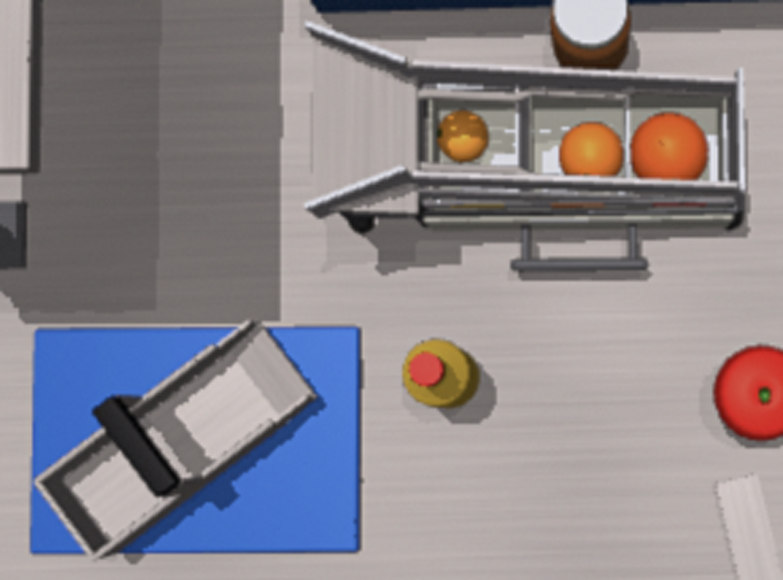

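The view shows each orange on its own bin floor, and the pan empty, flat and inside the board's outline. The bottle, pepper and look-alikes have not moved.

```bash
python3 -c "
from h import *
print(env.finish_job()); print(env.get_obs()['time'])"
```

```text
the job is handed in; nothing more can be done
None
the job is handed in; nothing more can be done
```

The job is done and handed in at about 35 s of robot time; no verdict was reported.

- **Tray:** I pushed it home by its handle. The force jumped from 2–3 N to 49 N, which I took as the stop, and I backed off.
- **Tilting:** The moves only allow turning about the tool's own axis. I first turned the pan on the board with the tool upright. I then got the lean by pushing the arm against its reach limit, and tipped the pan by rolling that leaning tool.
- **Pour:** I tipped the pan under the over-shelf to about 24 degrees. The planned path kept pan and gripper clear of the shelf. The force readings taken after the pour moves showed no contact.
- **Oranges:** All three rolled down the bars. Their tops in the final picture stand at 51, 63 and 77 mm, which fits balls of 46, 58 and 70 mm on the bin floors, each in its own bin. The gripper did not touch them.
- **Pan:** It stands empty and flat on the board, with the rim within about 1 degree of level. Its rim spans x = 0.307–0.504 m against the board's 0.305–0.506 m. That is a tight fit, because it is yawed about 36 degrees, more than the 14 it started with.
- **Leave-alone things:** The bottle, pepper, bowl, carton, jar, tub and both look-alikes match the first picture. The arm is clear of everything.

**What disagreed:**
- The leaning tool lost part of its lean at the arm's inner joint limits. The pan was gripped at about 17 degrees of lean instead of 36, and I regained the rest in the air.
- The trained networks also offered the green and white look-alikes as the medium orange. I told them apart in the picture.

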